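Fit the grating plate into the grater box and lock it

TASK

Take the grating plate (the one covered in small pointed teeth) out of the wooden stand and lay it gently, not dropped, in the pocket on top of the grater box, teeth up and with its finger tab at the end away from the steel bar, so that it lies flat and flush. Then swing the steel hold-down bar over it, fully down into its catch, and let go. Leave the slicing plate in its stand and do not disturb the food and things around.

Things in the scene. Friction and masses are not known exactly. Their poses are not given: they have to be found in the camera images.
- grater_plate: grating plate: white drop-in plate 100 x 64 x 6 mm, 60 g, with a steel panel of small pointed teeth (3 mm high) on one face. Origin: centre of its smooth underside; x along its length to the finger-tab end, z out of the toothed face. Its lowest 2.5 mm are 1.5 mm smaller all round. Starts in either bay of the stand, leaning back 30 deg from upright, tab at the top, teeth to the front and up
- grater_tab (a point): where to grip the grating plate: centre of its finger tab, a white block on the toothed face near one end, 18 mm long (plate x 29 to 47 mm), 12 mm wide (plate y, pinch here) and 16 mm high (plate z 6 to 22 mm). This point is at plate (38, 0, 14) mm. Axes as the plate's
- slicer_plate: slicing plate, to be left alone: same white plate, size, tab and axes as the grating plate, but its steel panel is smooth with one slanted blade over a black slit instead of teeth. Stands in the stand's other bay
- stand: fixed wooden stand, 164 mm wide (y), 92 mm deep; origin on its underside, z up, its front is its -x side. Two bays at y = +38 and -38 mm; in each a plate leans on a 36 mm wide back board, its lower end in a groove 11 mm deep with about 3 mm play (front lip): draw the plate out along its own length. Plates reach 105 mm high
- grater_box: fixed grater box: clear catch tray under a white frame, 134 mm (x) by 96 mm (y), frame top 54 mm above the underside. It stands on the magazine. Origin: centre of its underside; z up; x along its length, pointing away from the steel bar's end to the end where the plate's finger tab belongs
- pocket (a point): centre of the pocket's floor in the frame, 48 mm above the box's underside; axes as the box's. The pocket is 104 x 68 mm, so 2 mm play on every side of the plate, and 6 mm deep; its floor is a ledge round an open window. The fitted plate lies with its origin here, x along this x, z up, its rim flush with the frame
- bar (a joint): angle of the steel hold-down bar: 0 = down in its catch, 2.1 = fully open; starts 1.8 to 2.05, leaning back past upright. A friction hinge keeps it where it is left; about 0.5 N at its end moves it. At angle a the bar points along (0, cos a, sin a) in the box's axes. Closed, its underside is 1 mm above the fitted plate; a plate that stands proud blocks it
- bar_hinge (a point): middle of the bar's hinge, at (-40, -41, 57.5) mm in the box's frame; the hinge line runs along the box's x. The bar is 110 mm long from here, 12 mm wide (16 mm at its end) and 5 mm thick, centred on this point
- bar_end (a point): upper side of the bar's free end, 102 mm from the hinge line, where it can be pushed from behind or pressed down. Moves with the bar; closed, it is at (-40, 61, 60) mm in the box's frame, outside the frame's edge
- catch (a point): the steel fork that the closed bar lies in, at (-40, 41, 57.5) mm in the box's frame; its two prongs reach 63 mm above the box's underside, 3 mm above the closed bar
- garlic: garlic bulb, 53 mm, bystander; origin under it
- lemon: the lemon next to the box, 71 x 53 mm, bystander; origin under it
- salt_shaker: salt shaker, 44 mm across, 90 mm high, bystander; origin under it
Things that resemble listed ones, but are neither listed nor needed, are in the scene too. What is shaped like the grater_plate but yellow is not meant.

How it is judged:
By the outcome, as a careful person would: the job done as asked, in the order asked, and still so for the second after the job is handed in, with the robot touching nothing.
It also fails if it takes over 58 s, if anything falls off the work surface, if the arm or the gripper's body presses on something with over 40 N, if the wrist force passes 120 N, or if a joint passes its speed limit or range.

ROBOT

A 6-joint arm with a two-finger parallel gripper is mounted at the origin on a cart in front of the work surface, level with it; the furniture and walls round the work are solid. World frame = base frame: x ahead of the robot, y to its left, z up, the work surface at z = 0. Lengths are in m, angles in degrees, forces in N, time in s.
With the tool pointing down it reaches from about 0.35 to 0.85 m from the base axis. Payload 8.1 kg.
Tool frame: the origin (TCP) lies at the very end of the fingers, on their centre line; the grasp point (between the pads) lies 19 mm behind it; z points along the fingers, y is the line along which they close (so a half turn about z gives the same grasp; the last joint's range is limited). The gripper opens to 93 mm and grips with 3 to 60 N. Pads are 15 mm wide; open, the fingers measure 128 mm over their backs; the gripper's body (75 mm by 188 mm) begins 65 mm behind the grasp point.
Start: joints at [-72.33, 7.471, 85.268, -0, 87.261, -4.893], TCP at [0.23, -0.554, 0.183] pointing down, gripper open.
Joint ranges: [-169.43, 169.43], [-51.17, 129.36], [1.28, 143.12], [-76.62, 256.62], [0, 156.53], [-152.29, 152.29]. Speed limits (degrees/s): [136.94, 136.94, 159.86, 180, 180, 180].

INTERFACE

Orientations are given as [roll, pitch, yaw] about the fixed x, y, z axes, in that order (R = Rz(yaw) Ry(pitch) Rx(roll)).
In Python, from workcell import status, vision, robot gives the robot as it stands. The module is installed in compiled form; this text tells all that it offers.
- The arm moves only by the tool jog_arm, never from a script. Its argument "steps" is a list of rows, each an object with "gripper": the finger opening in cm, from 0 to 9.3; "slide": the shift along the tool's x, y, z in cm, a list of three; "spin": the turn about the tool's z in degrees. A call has 1 to 20 rows; each row shifts and turns the commanded pose from where the row before left it, along the tool's axes as they then stand; what a row does not reach is not made up. A row lasts 1/8 s, in which the tool goes at most 62.5 mm and 10.7 degrees, less where a joint would pass 70% of its speed; a pose out of reach is approached as far as the arm can. A call with a gripper value outside its range is refused whole. The fingers move at their own pace and stop on an object; "force" is the grip in N (left out, the last holds). Time passes only in rows, so rows that do not move let the fingers close. It gives the time, the measured TCP pose, the force, the opening and the grip force at its end, in the units of the state.
- status.state(): the state, without advancing time (a new reading comes with each control period).
- vision.read_camera(name): name is "scene" or "top" or "wrist"; returns a dict with "pixels" (384x512x3 uint8, red, green, blue), "vertical_fov" (degrees; the focal length in pixels is half the picture's height over the tangent of half this angle, whatever the lens; pixels are square), "cx", "cy" (the principal point, pixels), "R" (3x3) and "t" (3): a world point X has camera coordinates R X + t. Camera axes: x right, y down, z forward; pixel columns grow to the right and rows downward; lengths in m; the calibration is good to about 2 mm. A picture is of the moment at which its call begins. There is no depth.
- robot.hand_in(): hands the job in; it is judged then, once.
The state is a dict: "time_s": time; "joint_positions": joint angles; "qvel": joint speeds; "effort": joint torques, N m; "tool_pos": TCP position; "ee_rot": TCP orientation; "force": force on the tool from outside, world axes, zero at the start; "moment": the same for the moment, N m; "finger_gap": finger opening in m; "grip_force": force on a finger pad.
Only numpy, scipy, OpenCV 4.12 (cv2) and the standard library are available. Lean on these libraries where they do the work, as an engineer would, in place of code of your own. Each camera call takes 0.05 s, during which the arm holds its last target. There are 200 camera calls.

## Working session

There is one attempt and no reset: what is moved stays moved. The work goes in short steps, Python scripts to look and compute and a tool call to move; the robot and the scene stay as the last step left them, time stands still between calls to the robot, and variables do not carry over. Pictures are saved under pics/ and viewed, at most 10 in all, crops included, and the job is handed in when it is done.

Besides the shell and the picture viewer there is one more tool, called after ">>>" as name(argument=value, ...), one argument or row to a line, values as JSON. jog_arm: Moves the arm, as the interface text tells. Its arguments: {"type":"object","properties":{"steps":{"type":"array","items":{"type":"object","properties":{"gripper":{"type":"number"},"slide":{"type":"array","items":{"type":"number"}},"spin":{"type":"number"}}}},"force":{"type":"number"}},"required":["steps"]}

```bash
mkdir -p pics
cat > h.py <<'E'
import numpy as np, cv2
from workcell import status, vision, robot
def cam(n, save=None):
    c=vision.read_camera(n); c['f']=c['pixels'].shape[0]/2/np.tan(np.radians(c['vertical_fov'])/2)
    c['R']=np.array(c['R']); c['t']=np.array(c['t'])
    if save: cv2.imwrite('pics/'+save, c['pixels'][:,:,::-1])
    return c
def ray(c,u,v):
    d=c['R'].T@np.array([(u-c['cx'])/c['f'],(v-c['cy'])/c['f'],1]); return -c['R'].T@c['t'], d/np.linalg.norm(d)
def plane(c,u,v,z):
    o,d=ray(c,u,v); return o+d*(z-o[2])/d[2]
def proj(c,X):
    p=c['R']@np.array(X)+c['t']; return c['cx']+c['f']*p[0]/p[2], c['cy']+c['f']*p[1]/p[2]
def tri(c1,p1,c2,p2):
    o1,d1=ray(c1,*p1); o2,d2=ray(c2,*p2)
    s=np.linalg.lstsq(np.c_[d1,-d2],o2-o1,rcond=None)[0]
    a,b=o1+d1*s[0],o2+d2*s[1]; return (a+b)/2, np.linalg.norm(a-b)
E
python3 - <<'E'
from h import *
a=cam('scene');b=cam('top');w=cam('wrist')
cv2.imwrite('pics/s0.png',cv2.resize(a['pixels'][:,:,::-1],(800,600),interpolation=cv2.INTER_CUBIC))
cv2.imwrite('pics/t0.png',cv2.resize(b['pixels'][:,:,::-1],(800,600),interpolation=cv2.INTER_CUBIC))
for c in(a,b,w): print(-c['R'].T@c['t'],c['R'][2],c['f'],c['cx'],c['cy'])
print(status.state())
E
```

```text
[0.03235824 0.88517365 1.07154328] [ 0.34366378 -0.70912994 -0.61565406] 429.21481864762393 253.35452004635957 196.7769819194051
[ 0.46682111 -0.24460334  1.39193138] [ 0.09290892  0.00595506 -0.9956568 ] 426.2475765476153 257.24606677415875 192.28237679013418
[ 0.30038676 -0.52537952  0.38385447] [-0.2511871  -0.10241034 -0.96250567] 278.1905066373568 254.91122328429736 190.92272754160078
{'time_s': 0.15, 'joint_positions': array([-7.23317362e+01,  7.50511512e+00,  8.53128741e+01, -8.37746073e-04,
        8.72601393e+01, -4.89420682e+00]), 'qvel': array([-0.06339256, -0.0533358 , -0.23962599,  0.05562295,  0.12795814,
       -0.04656801]), 'effort': array([ 1.61853677e-03, -5.60475969e+01, -4.92334700e+01,  7.69940251e-02,
        3.05942574e-02, -1.31983543e-04]), 'tool_pos': array([ 0.23007765, -0.55363397,  0.18204886]), 'ee_rot': array([-1.79922085e+02, -5.83194664e-03,  2.25625073e+01]), 'force': array([-0.08299831, -0.82599124,  0.0825706 ]), 'moment': array([0.00471939, 0.00349128, 0.00853436]), 'grip_force': 0.0, 'finger_gap': 0.09307464356025931}
```

View pics/s0.png

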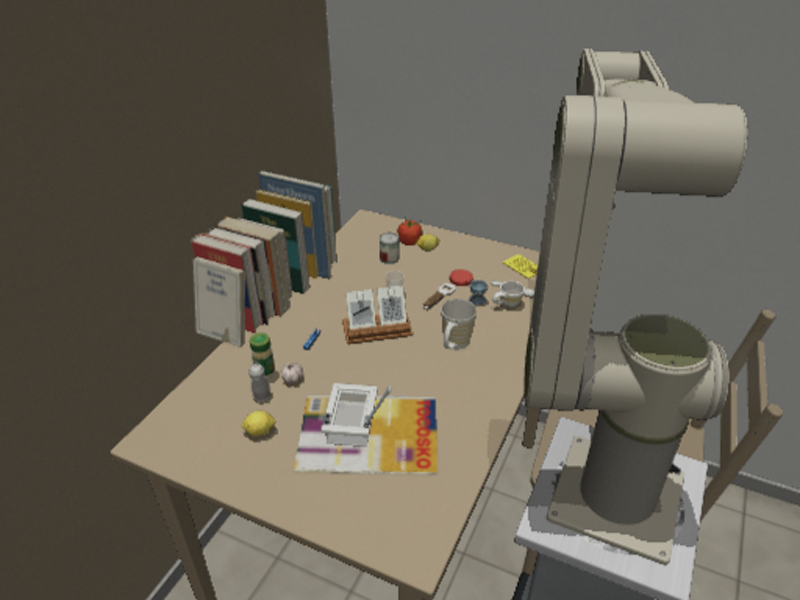

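View pics/t0.png

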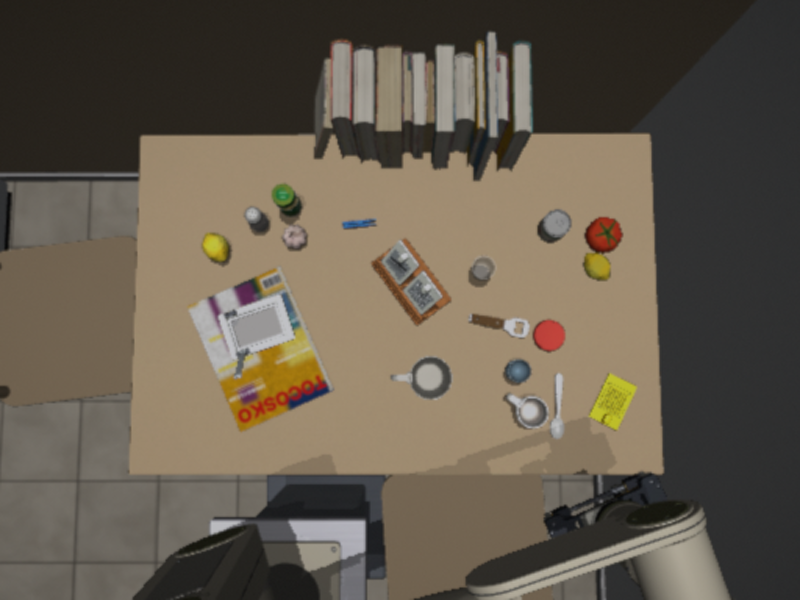

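Run:
```python
from h import *
b=cam('top'); s=512/800
for n,u,v,z in [('stand',411,280,.05),('back?',400,262,.09),('front',423,293,.09),('box',257,325,.06),('hinge',240,350,.06),('lemon',216,248,.03),('jar',285,200,.1)]:
    print(n,plane(b,u*s,v*s,z).round(3))
a=b['pixels'][:,:,::-1]
c1=cv2.resize(a[145:215,230:295],None,fx=6,fy=6,interpolation=cv2.INTER_CUBIC)
c2=cv2.resize(a[165:260,118:213],(420,420),interpolation=cv2.INTER_CUBIC)
cv2.imwrite('pics/c1.png',np.hstack([c1[:420,:380],c2]))
S=status.state(); print(S['ee_rot'])
w=cam('wrist'); Rt=cv2.Rodrigues(np.zeros(3))[0]
from scipy.spatial.transform import Rotation as Ro
T=Ro.from_euler('xyz',S['ee_rot'],degrees=True).as_matrix()
print('cam in tool',T.T@(-w['R'].T@w['t']-S['tool_pos']), 'axes',(w['R']@T).round(3))
```

```text
stand [ 0.634 -0.255  0.05 ]
back? [ 0.665 -0.233  0.09 ]
front [ 0.603 -0.278  0.09 ]
box [0.542 0.054 0.06 ]
hinge [0.493 0.087 0.06 ]
lemon [0.704 0.149 0.03 ]
jar [ 0.788 -0.006  0.1  ]
[-1.79931056e+02 -6.18976233e-03  2.25638226e+01]
cam in tool [ 0.07575111  0.00066943 -0.2019659 ] axes [[ 0.     1.     0.   ]
 [-0.962  0.001 -0.271]
 [-0.271 -0.     0.962]]
```

View pics/c1.png

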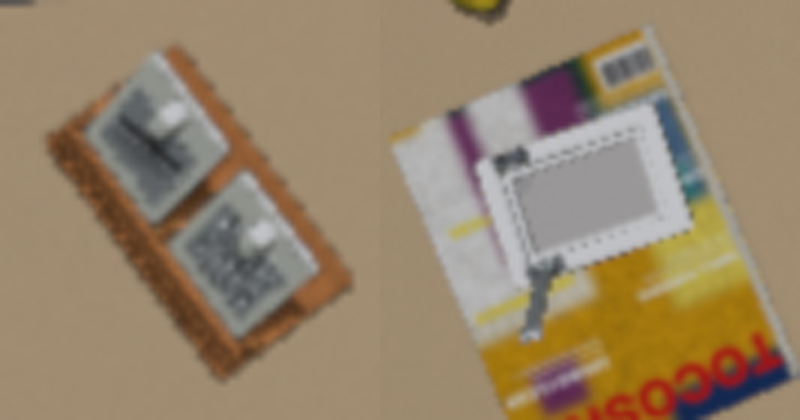

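The candidates in the top view are the slicer in the rear bay at (400,262), with a blade line, and the speckled, toothed plate in the bay at (423,293). There is also a yellow plate lying flat at (613,402). I choose (423,293) and will confirm it from the wrist camera.

>>> jog_arm(
  steps=[
    {"slide": [3,-1,-3],"gripper": 4},
    {"slide": [5,-1.2,-3]},
    {"slide": [5,-1.2,0]},
    {"slide": [5,-1.2,0]},
    {"slide": [5,-1.2,0]},
    {"slide": [5,-1.2,0]},
    {"slide": [5,-1.2,0]},
    {"slide": [5,-1.2,0]},
    {"slide": [5,-1.2,0]},
    {"slide": [5,-1.2,0]},
    {"spin": -10.3},
    {"spin": -10.3},
    {"spin": -10.3},
    {"spin": -10.3},
    {"spin": -10.3},
    {"spin": -10.3},
    {"spin": -10.3},
    {"spin": -10.3},
    {"spin": -10.3},
    {"spin": -10.3},
  ],
)

```text
invalid input at $.steps[0]: expected keys gripper, slide, spin
```

Run:
```python
from h import *
w=cam('wrist'); cv2.imwrite('pics/w1.png',cv2.resize(w['pixels'][:,:,::-1],(800,600),interpolation=cv2.INTER_CUBIC))
S=status.state(); print(S['tool_pos'],S['ee_rot'],S['time_s'],S['joint_positions'])
```

```text
[ 0.23016316 -0.55389066  0.1824878 ] [-1.79965694e+02 -1.14725482e-03  2.25635653e+01] 0.3 [-7.23307394e+01  7.48739349e+00  8.52863680e+01 -1.78585352e-03
  8.72605170e+01 -4.89421918e+00]
```

View pics/w1.png

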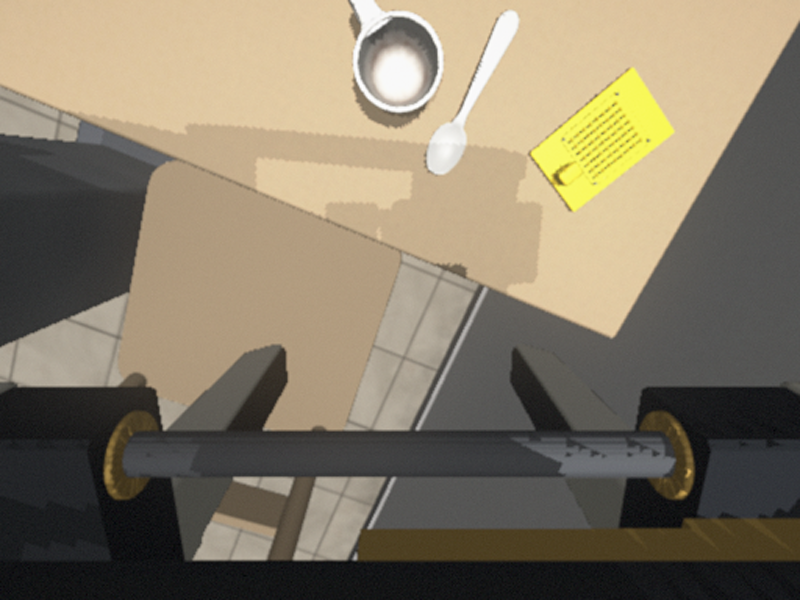

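>>> jog_arm(
  steps=[
    {"slide": [3,-0.4,-2],"gripper": 4,"spin": 0},
    {"slide": [5,-0.6,-2],"gripper": 4,"spin": 0},
    {"slide": [5,-0.6,0],"gripper": 4,"spin": 0},
    {"slide": [5,-0.6,0],"gripper": 4,"spin": 0},
    {"slide": [5,-0.6,0],"gripper": 4,"spin": 0},
    {"slide": [5,-0.6,0],"gripper": 4,"spin": 0},
    {"slide": [5,-0.6,0],"gripper": 4,"spin": 0},
    {"slide": [5,-0.6,0],"gripper": 4,"spin": 0},
    {"slide": [5,-0.6,0],"gripper": 4,"spin": 0},
    {"slide": [5,-0.6,0],"gripper": 4,"spin": 0},
    {"slide": [0,0,0],"gripper": 4,"spin": -10.3},
    {"slide": [0,0,0],"gripper": 4,"spin": -10.3},
    {"slide": [0,0,0],"gripper": 4,"spin": -10.3},
    {"slide": [0,0,0],"gripper": 4,"spin": -10.3},
    {"slide": [0,0,0],"gripper": 4,"spin": -10.3},
    {"slide": [0,0,0],"gripper": 4,"spin": -10.3},
    {"slide": [0,0,0],"gripper": 4,"spin": -10.3},
    {"slide": [0,0,0],"gripper": 4,"spin": -10.3},
    {"slide": [0,0,0],"gripper": 4,"spin": -10.3},
    {"slide": [0,0,0],"gripper": 4,"spin": -10.3},
  ],
)

```text
time_s: 2.8
tool_pos: [0.6512, -0.3163, 0.2225]
ee_rot: [-180.0, -0.0, 125.9]
force: [0.2, 1.1, 0.7]
finger_gap: 0.0397
grip_force: 0.0
```

Run:
```python
from h import *
w=cam('wrist'); cv2.imwrite('pics/w2.png',cv2.resize(w['pixels'][:,:,::-1],(800,600),interpolation=cv2.INTER_CUBIC))
import pickle; pickle.dump(w,open('w2.pkl','wb'))
S=status.state(); print(S['tool_pos'],S['ee_rot'],S['time_s'],S['joint_positions'])
```

```text
[ 0.65117954 -0.31629147  0.22253428] [-1.79988287e+02 -2.29521189e-02  1.26432425e+02] 2.85 [-2.99615613e+01  2.66609448e+01  5.82393728e+01 -1.54766242e-03
  9.51254041e+01 -6.63941268e+01]
```

View pics/w2.png

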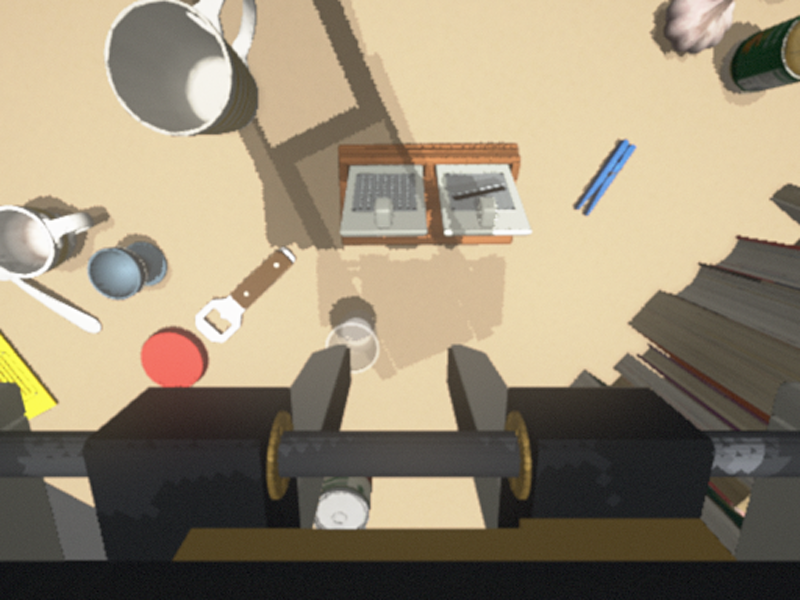

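The wrist view confirms the choice. The plate at the left, (384,200), has the tooth panel, and the one at the right, (485,200), has the slanted blade. The stand is nearly square to the image.

Run:
```python
from h import *
import pickle; w=pickle.load(open('w2.pkl','rb')); s=.64
for n,u,v,z in [('tab',385,206,.095),('gTL',342,234,.1),('gTR',424,234,.1),('sR',530,235,.1),('f1',340,147,.02),('f2',520,147,.02)]:
    print(n,plane(w,u*s,v*s,z).round(4))
```

```text
tab [ 0.6122 -0.2789  0.095 ]
gTL [ 0.598 -0.314  0.1  ]
gTR [ 0.6475 -0.2781  0.1   ]
sR [ 0.7118 -0.2324  0.1   ]
f1 [ 0.5515 -0.2659  0.02  ]
f2 [ 0.6798 -0.1729  0.02  ]
```

>>> jog_arm(
  steps=[
    {"slide": [1.8,-1,2],"gripper": 4,"spin": 0},
    {"slide": [0,0,2],"gripper": 4,"spin": 0},
    {"slide": [0,0,2],"gripper": 4,"spin": 0},
    {"slide": [0,0,0],"gripper": 4,"spin": 0},
    {"slide": [0,0,0],"gripper": 4,"spin": 0},
  ],
)

```text
time_s: 3.48
tool_pos: [0.6331, -0.3077, 0.1631]
ee_rot: [180.0, 0.0, 125.5]
force: [0.7, 0.4, -0.6]
finger_gap: 0.0403
grip_force: 0.0
```

Run:
```python
from h import *
w=cam('wrist'); 
import pickle; pickle.dump(w,open('w3.pkl','wb'))
p=proj(w,[.612,-.279,.095]); u,v=int(p[0]),int(p[1]); print(u,v)
x0,y0=u-65,v-60
cv2.imwrite('pics/w3.png',cv2.resize(w['pixels'][y0:y0+100,x0:x0+130,::-1],(780,600),interpolation=cv2.INTER_CUBIC)); print(x0,y0)
S=status.state(); print(S['tool_pos'],S['ee_rot'],S['time_s'])
```

```text
254 154
189 94
[ 0.63333645 -0.30788614  0.16376251] [1.79968301e+02 7.19841310e-02 1.25549357e+02] 3.525
```

View pics/w3.png

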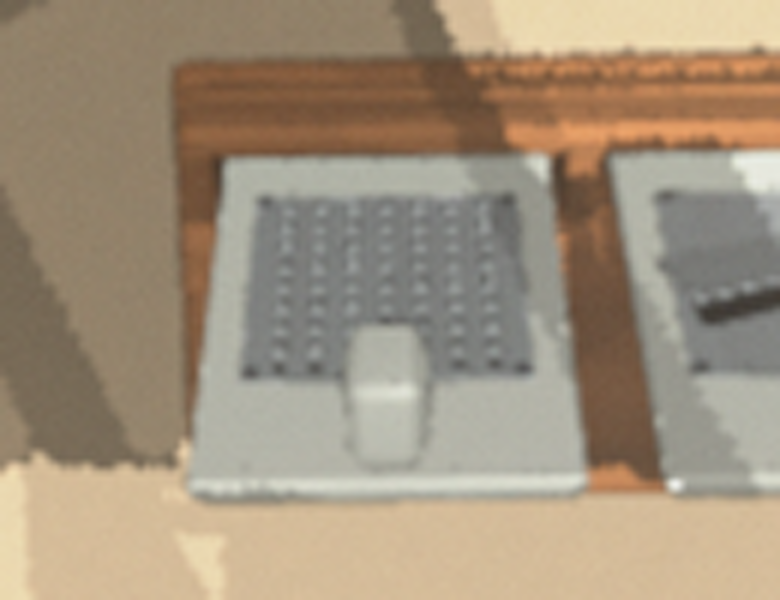

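The grater plate's tab ridge lies at crop pixels (347–426, 393) and its top edge at row about 478. The teeth are clear on this plate, and the slicer is to the right.

Run:
```python
from h import *
import pickle; w=pickle.load(open('w3.pkl','rb'))
from scipy.optimize import least_squares
from scipy.spatial.transform import Rotation as Ro
P=np.array([[50,-32,6],[50,32,6],[47,-6,22],[47,6,22],[29,-6,22],[29,6,22],[47,-6,6],[47,6,6]])/1e3
U=np.array([[190,481],[584,476],[347,393],[426,393],[358,326],[420,326],[358,463],[421,463]])/6+[189-.4,94-.4]
def Rp(yaw,lean=30): return Ro.from_euler('ZY',[yaw,-(90-lean)],degrees=True).as_matrix()
def res(q,full=0): 
    X=P@Rp(q[3]).T+q[:3]; return (np.array([proj(w,x) for x in X])-U).ravel()
r=least_squares(res,[.61,-.28,.05,-54],x_scale=[.01,.01,.01,1],loss='soft_l1'); print(r.x.round(4),r.fun.reshape(-1,2).round(1))
C=np.linalg.inv(r.jac.T@r.jac)**.5 if 0 else np.sqrt(np.diag(np.linalg.inv(r.jac.T@r.jac)))*.7; print('sd',C.round(4))
q=r.x
for z in (.0533,.0587):
    r2=least_squares(lambda s:res([s[0],s[1],z,s[2]]),[.61,-.28,-54],x_scale=[.01,.01,1]); print(z,r2.x.round(4),r2.cost, 'tab',(Rp(r2.x[2])@[.038,0,.014]+[r2.x[0],r2.x[1],z]).round(4))
print('tab',(Rp(q[3])@[.038,0,.014]+q[:3]).round(4), Rp(-54).round(2))
S=status.state(); print(S['ee_rot'])
```

```text
[ 6.1080e-01 -2.7910e-01  4.7900e-02 -5.3863e+01] [[ 0.9 -0.1]
 [-0.4  0.2]
 [ 0.4 -0.1]
 [-0.2 -0.3]
 [-1.1 -0.3]
 [ 0.5 -0.5]
 [-0.9  0.7]
 [ 0.6  0.6]]
sd [5.000e-04 7.000e-04 4.200e-03 7.861e-01]
0.0533 [  0.6103  -0.2783 -53.9628] 3.110427382539207 tab [ 0.6144 -0.2838  0.0932]
0.0587 [  0.6098  -0.2775 -53.9616] 5.101992040899086 tab [ 0.6139 -0.2831  0.0986]
tab [ 0.6149 -0.2847  0.0879] [[ 0.29  0.81 -0.51]
 [-0.4   0.59  0.7 ]
 [ 0.87  0.    0.5 ]]
[1.79968301e+02 7.19841310e-02 1.25549357e+02]
```

>>> jog_arm(
  steps=[
    {"slide": [3.5,-0.1,0],"gripper": 4,"spin": -0.5},
    {"slide": [0,0,2],"gripper": 4,"spin": 0},
    {"slide": [0,0,2],"gripper": 4,"spin": 0},
    {"slide": [0,0,1.5],"gripper": 4,"spin": 0},
    {"slide": [0,0,1],"gripper": 4,"spin": 0},
    {"slide": [0,0,0.5],"gripper": 4,"spin": 0},
    {"slide": [0,0,0.4],"gripper": 4,"spin": 0},
    {"slide": [0,0,0],"gripper": 4,"spin": 0},
    {"slide": [0,0,0],"gripper": 4,"spin": 0},
  ],
)

```text
time_s: 4.65
tool_pos: [0.6118, -0.2798, 0.0895]
ee_rot: [180.0, 0.1, 126.1]
force: [-0.1, 0.5, -0.2]
finger_gap: 0.0399
grip_force: 0.0
```

Run:
```python
from h import *
w=cam('wrist'); a=w['pixels'][:,:,::-1]
cv2.imwrite('pics/w4.png',cv2.resize(a[140:330,130:380],(790,600),interpolation=cv2.INTER_CUBIC))
S=status.state(); print(S['tool_pos'],S['ee_rot'],S['time_s'],S['force'])
```

```text
[ 0.61185465 -0.27980129  0.08952999] [1.79975382e+02 5.44800008e-02 1.26067061e+02] 4.7 [ 0.63239686  0.22686129 -0.15898581]
```

View pics/w4.png

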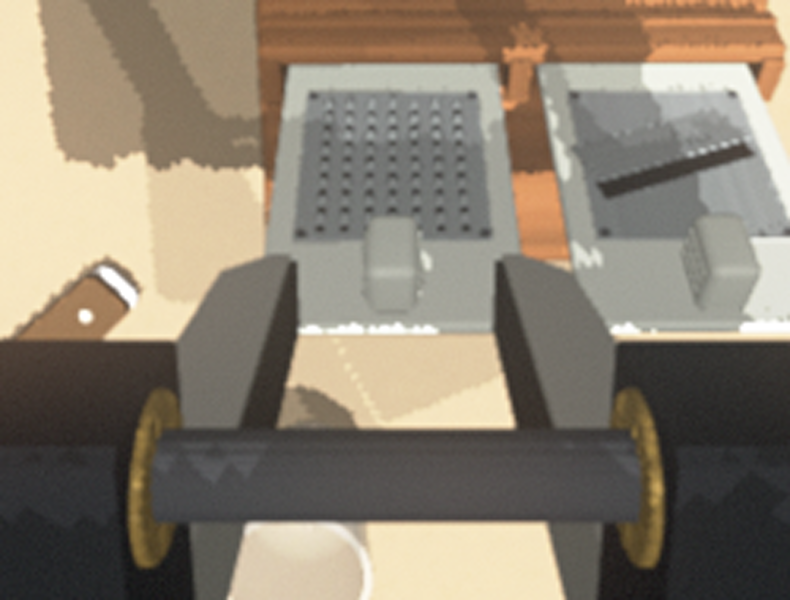

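The tab is centred between the fingertips, at (392,268) with the tips at x 297 and 497. I'll close the gripper and draw the plate out along its length.

>>> jog_arm(
  steps=[
    {"slide": [0,0,0],"gripper": 0.5,"spin": 0},
    {"slide": [0,0,0],"gripper": 0.5,"spin": 0},
    {"slide": [0,0,0],"gripper": 0.5,"spin": 0},
    {"slide": [0,0,0],"gripper": 0.5,"spin": 0},
    {"slide": [0,0,0],"gripper": 0.5,"spin": 0},
    {"slide": [0,0,0],"gripper": 0.5,"spin": 0},
  ],
  force=12,
)

```text
time_s: 5.45
tool_pos: [0.6115, -0.2796, 0.0888]
ee_rot: [-180.0, -0.0, 126.1]
force: [0.2, -0.4, -0.1]
finger_gap: 0.0048
grip_force: 0.0
```

>>> jog_arm(
  steps=[
    {"slide": [-0.25,0,-0.43],"gripper": 0.5,"spin": 0},
    {"slide": [-0.5,0,-0.87],"gripper": 0.5,"spin": 0},
    {"slide": [-0.5,0,-0.87],"gripper": 0.5,"spin": 0},
    {"slide": [-0.5,0,-0.87],"gripper": 0.5,"spin": 0},
    {"slide": [0,0,-2],"gripper": 0.5,"spin": 0},
    {"slide": [0,0,-3],"gripper": 0.5,"spin": 0},
    {"slide": [0,0,-3],"gripper": 0.5,"spin": 0},
    {"slide": [0,0,-2],"gripper": 0.5,"spin": 0},
    {"slide": [0,0,0],"gripper": 0.5,"spin": 0},
  ],
)

```text
time_s: 6.58
tool_pos: [0.6229, -0.2943, 0.2222]
ee_rot: [179.9, 0.2, 126.1]
force: [-0.1, 0.0, 0.5]
finger_gap: 0.005
grip_force: 0.0
```

Run:
```python
from h import *
w=cam('wrist'); import pickle; pickle.dump(w,open('w5.pkl','wb')); cv2.imwrite('pics/w5.png',w['pixels'][:,:,::-1])
t=cam('top'); s=cam('scene'); pickle.dump((t,s),open('ts5.pkl','wb'))
a=np.vstack([cv2.resize(s['pixels'][150:320,180:330,::-1],(450,510))])
b=cv2.resize(w['pixels'][100:300,120:390,::-1],(340,252)); c=cv2.resize(t['pixels'][150:260,110:240,::-1],(340,258))
cv2.imwrite('pics/m5.png',np.hstack([a,np.vstack([b,c])]))
S=status.state(); print(S['tool_pos'],S['ee_rot'],S['time_s'],S['force'])
```

```text
[ 0.62116327 -0.29341967  0.21758334] [-1.79946310e+02 -1.17804483e-01  1.26063513e+02] 6.725 [ 0.37510634 -0.63011823  0.70016921]
```

View pics/m5.png

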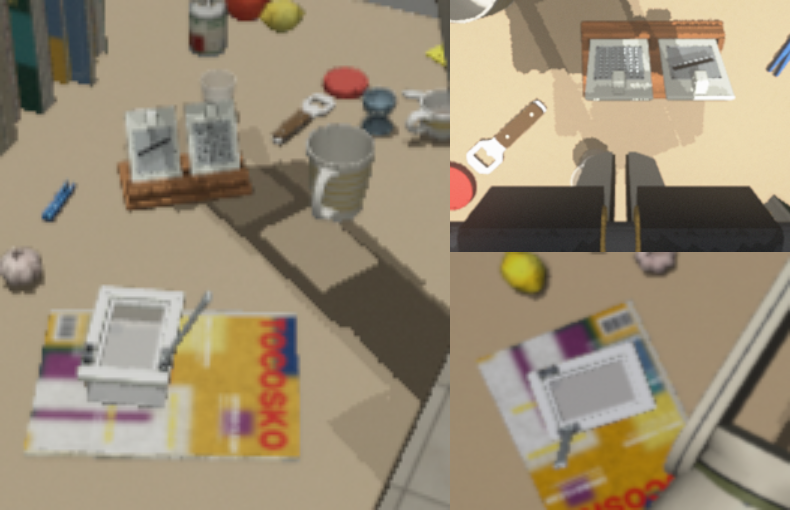

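The grip missed: the gap closed to 0.5 cm, and the picture shows the plate still in the stand. The pad separation in the wrist image also puts the fingertips about 35 mm above the reported TCP. I'll check that against the fixed scene camera numerically.

Run:
```python
from h import *
import pickle
t,s=pickle.load(open('ts5.pkl','rb')); S=status.state(); T=S['tool_pos']; print(T, S['joint_positions'],S['finger_gap'])
s0=cv2.resize(cv2.imread('pics/s0.png'),(512,384),interpolation=cv2.INTER_AREA)
d=cv2.absdiff(s0,s['pixels'][:,:,::-1]).max(2)>45
d=cv2.morphologyEx(d.astype(np.uint8),cv2.MORPH_OPEN,np.ones((2,2)))
for z in (0,.03,.06,.1): print(z,[round(x,1) for x in proj(s,T+[0,0,z])])
u,v=proj(s,T); u=int(u); v=int(v)
for r in range(v-50,v+16,2): print(r,''.join('#' if x else '.' for x in d[r,u-40:u+40]))
```

```text
[ 0.62116327 -0.29341967  0.21758334] [-2.95587133e+01  2.06459811e+01  6.63646456e+01 -2.79434833e-04
  9.31188353e+01 -6.56222967e+01] 0.005173948948166521
0 [np.float64(248.6), np.float64(158.9)]
0.03 [np.float64(248.5), np.float64(151.9)]
0.06 [np.float64(248.3), np.float64(144.7)]
0.1 [np.float64(248.2), np.float64(134.9)]
108 ..............................######################............................
110 .................................################...............................
112 ................................................................................
114 ...........................................................####.................
116 ......................................................###########...............
118 .................####............###..................#############.............
120 .............##.#####################......................##########...........
122 ..............#########...###########...............##################..........
124 ..............##########..###############################.....####.##...........
126 .
[... 1334 characters left out ...]
....................
158 ................................................................................
160 ................................................................................
162 ................................................................................
164 ................................................................................
166 ................................................................................
168 ................................................................................
170 ................................................................................
172 ................................................................................
```

>>> jog_arm(
  steps=[
    {"slide": [1.0,0,0],"gripper": 4,"spin": 0},
    {"slide": [0.65,0,1],"gripper": 4,"spin": 0},
    {"slide": [0,0,2],"gripper": 4,"spin": 0},
    {"slide": [0,0,2],"gripper": 4,"spin": 0},
    {"slide": [0,0,2],"gripper": 4,"spin": 0},
    {"slide": [0,0,2],"gripper": 4,"spin": 0},
    {"slide": [0,0,2],"gripper": 4,"spin": 0},
    {"slide": [0,0,1.5],"gripper": 4,"spin": 0},
    {"slide": [0,0,1],"gripper": 4,"spin": 0},
    {"slide": [0,0,1],"gripper": 4,"spin": 0},
    {"slide": [0,0,0.7],"gripper": 4,"spin": 0},
    {"slide": [0,0,0.5],"gripper": 4,"spin": 0},
    {"slide": [0,0,0],"gripper": 4,"spin": 0},
    {"slide": [0,0,0],"gripper": 4,"spin": 0},
  ],
)

```text
time_s: 8.48
tool_pos: [0.6123, -0.2806, 0.0627]
ee_rot: [180.0, 0.0, 126.1]
force: [0.1, -0.3, 0.6]
finger_gap: 0.04
grip_force: 0.0
```

>>> jog_arm(
  steps=[
    {"slide": [0,0,0.3],"gripper": 4,"spin": 0},
    {"slide": [0,0,0],"gripper": 0.8,"spin": 0},
    {"slide": [0,0,0],"gripper": 0.8,"spin": 0},
    {"slide": [0,0,0],"gripper": 0.8,"spin": 0},
    {"slide": [0,0,0],"gripper": 0.8,"spin": 0},
    {"slide": [0,0,0],"gripper": 0.8,"spin": 0},
  ],
  force=10,
)

```text
time_s: 9.22
tool_pos: [0.612, -0.2804, 0.0592]
ee_rot: [-180.0, -0.0, 126.1]
force: [0.1, -0.2, 0.3]
finger_gap: 0.0117
grip_force: 10.0
```

Gripped at 11.7 mm, which is the tab's width. Now I'll draw it out along its own length.

>>> jog_arm(
  steps=[
    {"slide": [-0.25,0,-0.43],"gripper": 0.8,"spin": 0},
    {"slide": [-0.5,0,-0.87],"gripper": 0.8,"spin": 0},
    {"slide": [-0.5,0,-0.87],"gripper": 0.8,"spin": 0},
    {"slide": [-0.25,0,-0.43],"gripper": 0.8,"spin": 0},
    {"slide": [0,0,-2],"gripper": 0.8,"spin": 0},
    {"slide": [0,0,-3],"gripper": 0.8,"spin": 0},
    {"slide": [0,0,-3],"gripper": 0.8,"spin": 0},
    {"slide": [0,0,-3],"gripper": 0.8,"spin": 0},
    {"slide": [0,0,0],"gripper": 0.8,"spin": 0},
  ],
)

```text
time_s: 10.35
tool_pos: [0.6228, -0.2935, 0.2001]
ee_rot: [179.8, 0.4, 126.1]
force: [0.3, 0.2, -1.7]
finger_gap: 0.0122
grip_force: 10.0
```

Run:
```python
from h import *
import pickle
t,s=cam('top','t6.png'),cam('scene','s6.png'); w=cam('wrist','w6.png'); pickle.dump((t,s,w,status.state()),open('p6.pkl','wb'))
S=status.state(); print(S['tool_pos'],S['ee_rot'],S['finger_gap'],S['joint_positions'])
# box corners (white frame) in the first top & scene pictures: outlines
for n in('top','scene'):
    I=(t if n=='top' else s)['pixels'].astype(int)
    m=((I.min(2)>175)&(I.max(2)-I.min(2)<22)).astype(np.uint8)
    cs,_=cv2.findContours(m,cv2.RETR_EXTERNAL,2)
    for c in cs:
        if cv2.contourArea(cv2.convexHull(c))>400: print(n,cv2.contourArea(cv2.convexHull(c)),cv2.boundingRect(c),cv2.minAreaRect(c))
```

```text
[ 0.62034196 -0.29219625  0.19391826] [-1.79962400e+02 -8.80073845e-02  1.26065498e+02] 0.011949678409748423 [-2.95049675e+01  2.07073357e+01  6.87319099e+01  2.16393191e-03
  9.06564329e+01 -6.55704712e+01]
top 636.5 (218, 334, 15, 50) ((225.0, 358.5), (49.0, 14.0), 90.0)
top 832.0 (152, 189, 36, 36) ((168.88897705078125, 206.7155303955078), (29.33466339111328, 29.448949813842773), 72.25532531738281)
scene 2799.5 (399, 290, 54, 94) ((434.644775390625, 336.0563049316406), (44.01133346557617, 86.52111053466797), 21.250505447387695)
scene 538.5 (190, 286, 46, 16) ((213.05282592773438, 295.30450439453125), (14.553196907043457, 45.460960388183594), 84.5596694946289)
scene 861.5 (206, 245, 35, 32) ((223.41250610351562, 260.6658020019531), (28.995973587036133, 33.579708099365234), 11.888657569885254)
```

>>> jog_arm(
  steps=[
    {"slide": [1.0,0.5,-1.0],"gripper": 0.8,"spin": 0},
    {"slide": [2.2,1.1,-1.5],"gripper": 0.8,"spin": 0},
    {"slide": [3.2,1.6,-1.5],"gripper": 0.8,"spin": 0},
    {"slide": [3.2,1.6,-1.5],"gripper": 0.8,"spin": 0},
    {"slide": [3.2,1.6,-1.5],"gripper": 0.8,"spin": 0},
    {"slide": [3.2,1.6,-1.5],"gripper": 0.8,"spin": 0},
    {"slide": [3.2,1.6,-1],"gripper": 0.8,"spin": 0},
    {"slide": [2.2,1.1,-0.5],"gripper": 0.8,"spin": 0},
    {"slide": [0.5,0.3,0],"gripper": 0.8,"spin": 0},
    {"slide": [0,0,0],"gripper": 0.8,"spin": 4},
    {"slide": [0,0,0],"gripper": 0.8,"spin": 6},
    {"slide": [0,0,0],"gripper": 0.8,"spin": 6},
    {"slide": [0,0,0],"gripper": 0.8,"spin": 0},
    {"slide": [0,0,0],"gripper": 0.8,"spin": 0},
  ],
)

```text
time_s: 12.25
tool_pos: [0.5807, -0.0511, 0.2947]
ee_rot: [-180.0, -0.0, 110.2]
force: [0.3, -1.0, -1.6]
finger_gap: 0.0119
grip_force: 10.0
```

Run:
```python
from h import *
import pickle
w=cam('wrist','w7.png'); t=cam('top','t7.png'); s=cam('scene','s7.png'); S=status.state(); pickle.dump((t,s,w,S),open('p7.pkl','wb'))
print(S['tool_pos'],S['ee_rot'],S['finger_gap'])
cv2.imwrite('pics/w7b.png',cv2.resize(w['pixels'][:,60:450,::-1],(609,600),interpolation=cv2.INTER_CUBIC))
```

```text
[ 0.58083844 -0.05090695  0.29510128] [-1.79987093e+02 -4.97252433e-03  1.10117594e+02] 0.01163559329877582
```

View pics/w7b.png

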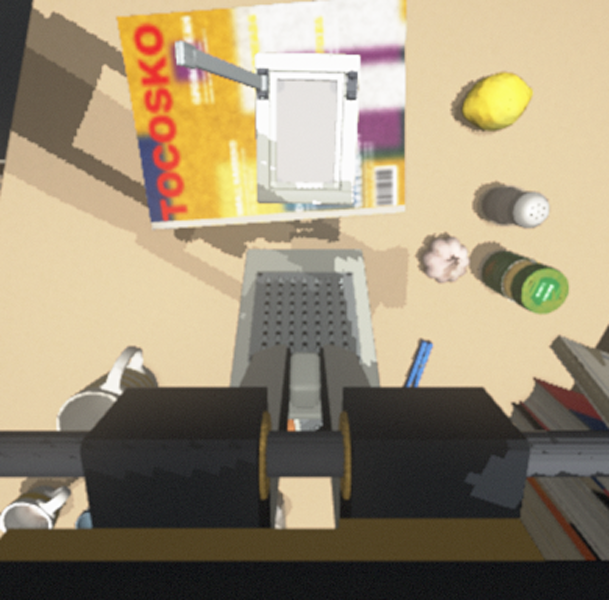

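The view shows the box frame with crop corners at about (258,54), (360,54), (257,203) and (354,203). The open bar's end is at (180,48). The held plate is well aligned, teeth to the camera, with its lower corners at (245,250) and (363,250).

```bash
cat > fit.py <<'E'
from h import *
from scipy.optimize import least_squares
def boxfit(obs,x0):  # obs: list of (cam, pts Nx2, model Nx3); box pose x,y,zbase,yaw
    def f(q):
        c,s=np.cos(q[3]),np.sin(q[3]); out=[]
        for cm,U,P in obs:
            X=np.c_[P[:,0]*c-P[:,1]*s+q[0],P[:,0]*s+P[:,1]*c+q[1],P[:,2]+q[2]]
            out.append((np.array([proj(cm,x) for x in X])-U).ravel())
        return np.concatenate(out)
    return least_squares(f,x0,x_scale=[.01,.01,.01,.02],loss='soft_l1')
E
python3 - <<'E'
from fit import *
import pickle
t,s,w,S=pickle.load(open('p7.pkl','rb'))
F=np.array([[-67,48,54],[-67,-48,54],[67,-48,54],[67,48,54]])/1e3
def sub(c,U,k=3):
    g=cv2.cvtColor(c['pixels'],cv2.COLOR_RGB2GRAY); U=np.array(U,np.float32).reshape(-1,1,2)
    return cv2.cornerSubPix(g,U.copy(),(k,k),(-1,-1),(3,50,.01)).reshape(-1,2)
# image right = +y box (catch side), image down = +x box
raw=np.array([[360,54],[258,54],[257,203],[354,203]])/1.5625+[60,0]
Uw=sub(w,raw); print(raw.round(1),Uw.round(1))
r=boxfit([(w,Uw,F)],[.542,.054,.008,np.radians(-70)]); print('wrist',r.x.round(4),np.degrees(r.x[3]),r.fun.reshape(-1,2).round(1))
for cm,n in((t,'top'),(s,'scene')):
    q=r.x; c,si=np.cos(q[3]),np.sin(q[3])
    print(n,[np.round(proj(cm,[p[0]*c-p[1]*si+q[0],p[0]*si+p[1]*c+q[1],p[2]+q[2]]),1) for p in F])
# profiles: row scan in wrist picture across the frame
g=cv2.cvtColor(w['pixels'],cv2.COLOR_RGB2GRAY)
for row in (50,65,80,100,115): print(row,g[row,218:298].tolist())
for col in (240,255,265): print('c',col,g[28:150,col].tolist())
E
```

```text
[[290.4  34.6]
 [225.1  34.6]
 [224.5 129.9]
 [286.6 129.9]] [[289.7  34.4]
 [222.3  36. ]
 [224.3 129.3]
 [286.6 129.9]]
wrist [ 0.542   0.058  -0.0031 -1.2193] -69.85881928896598 [[-0.5  0.3]
 [ 0.2 -1.3]
 [ 0.8  0.6]
 [-0.3  0. ]]
top [array([138.9, 201.4]), array([148.7, 230. ]), array([188.9, 215.2]), array([178.9, 186.8])]
scene [array([205.4, 276.4]), array([235.9, 278.4]), array([240.9, 247.9]), array([212.6, 246.2])]
50 [155, 155, 154, 155, 154, 152, 154, 154, 154, 181, 230, 232, 192, 159, 192, 246, 253, 252, 250, 229, 202, 213, 223, 224, 225, 222, 221, 220, 220, 219, 219, 224, 227, 226, 225, 226, 228, 226, 227, 227, 227, 225, 225, 232, 238, 237, 237, 237, 237, 236, 238, 237, 238, 243, 247, 247, 247, 247, 251, 252, 252, 253, 233, 213, 183, 123, 99, 85, 103, 112, 139, 233, 249, 247, 246, 246, 246, 245, 246, 244]
65 [240, 243, 245, 246, 244, 227, 243, 253, 253, 253, 253, 254, 254, 253, 242, 246, 252, 252, 246, 233, 228, 228, 230, 229, 229, 228, 228, 229, 228, 229, 229, 228, 228, 229, 229, 228, 229, 230, 228, 229, 229, 230, 229, 229, 229, 229, 229, 230, 229, 230, 230, 229, 228,
[... 2500 characters left out ...]
70, 178, 211, 232, 235, 234, 232, 210, 185, 150, 116, 110, 116, 144, 138, 113, 111]
c 265 [233, 232, 230, 225, 218, 210, 235, 250, 252, 251, 251, 252, 251, 252, 252, 252, 253, 224, 217, 248, 253, 253, 237, 204, 219, 228, 228, 229, 229, 227, 229, 229, 228, 228, 229, 228, 230, 230, 229, 228, 227, 229, 228, 229, 230, 230, 229, 229, 230, 229, 229, 228, 229, 230, 230, 229, 230, 230, 229, 229, 227, 229, 229, 229, 231, 230, 229, 230, 229, 230, 229, 230, 229, 229, 229, 229, 230, 229, 229, 230, 229, 229, 228, 229, 230, 229, 228, 228, 235, 248, 252, 249, 224, 201, 221, 226, 226, 224, 223, 220, 221, 229, 187, 140, 148, 157, 178, 221, 235, 235, 237, 194, 127, 113, 113, 114, 116, 114, 113, 113, 113, 112]
```

Run:
```python
from fit import *
import pickle
t,s,w,S=pickle.load(open('p7.pkl','rb'))
F=np.array([[-67,48,54],[-67,-48,54],[67,-48,54],[67,48,54],[-52,34,51],[-52,-34,51],[52,-34,51],[52,34,51]])/1e3
U=np.array([[290.8,33.6],[223.4,33.6],[224.2,129.6],[285.6,129.6],[279.6,45.1],[232.1,45.1],[232.2,121],[277.5,121]])
def rep(r,n): J=r.jac; print(n,r.x[:3].round(4),np.degrees(r.x[3]).round(2),'sd',(np.sqrt(np.diag(np.linalg.inv(J.T@J)))*.5).round(4),'\n',r.fun.reshape(-1,2).round(1).tolist())
x0=[.542,.054,.005,np.radians(-70)]
r=boxfit([(w,U,F)],x0); rep(r,'w')
def sub(c,P,q,k=3):
    cs,sn=np.cos(q[3]),np.sin(q[3])
    V=np.array([proj(c,[p[0]*cs-p[1]*sn+q[0],p[0]*sn+p[1]*cs+q[1],p[2]+q[2]]) for p in P],np.float32)
    g=cv2.cvtColor(c['pixels'],cv2.COLOR_RGB2GRAY)
    return cv2.cornerSubPix(g,V.reshape(-1,1,2).copy(),(k,k),(-1,-1),(3,50,.01)).reshape(-1,2),V
q=r.x.copy(); q[2]=.004
for c,n in((t,'top'),(s,'scene')):
    u,v=sub(c,F[:4],q); print(n,(u-v).round(1).tolist())
Ut,_=sub(t,F[:4],q); Us,_=sub(s,F[:4],q)
rep(boxfit([(t,Ut,F[:4])],x0),'top'); rep(boxfit([(s,Us,F[:4])],x0),'scene'); rep(boxfit([(w,U,F),(t,Ut,F[:4]),(s,Us,F[:4])],x0),'all')
# held plate in wrist view: lower corners of toothed face, and joints
g=cv2.cvtColor(w['pixels'],cv2.COLOR_RGB2GRAY)
for col in (225,240,255,270,285): print('c',col,148,g[148:172,col].tolist())
for row in (163,170,185,200,215): print(row,205,g[row,203:228].tolist(),285,g[row,283:310].tolist())
```

```text
w [0.542  0.0579 0.0042] -70.53 sd [0.0003 0.0004 0.0019 0.0042] 
 [[-0.5, 0.2], [-1.1, -0.7], [-0.2, 0.2], [0.6, 1.0], [0.2, 0.8], [0.4, 0.1], [0.9, -1.1], [-0.2, -0.6]]
top [[0.10000000149011612, 2.5], [0.0, 0.0], [0.0, 0.0], [0.0, 0.0]]
scene [[-0.0, 0.5], [-0.30000001192092896, -2.4000000953674316], [0.0, 0.0], [0.0, 0.0]]
top [ 0.5409  0.0594 -0.003 ] -69.53 sd [0.0013 0.0033 0.0139 0.0125] 
 [[-0.1, -1.6], [0.5, 0.6], [0.0, 0.0], [-0.4, 0.3]]
scene [ 0.5486  0.0476 -0.0074] -70.26 sd [0.0077 0.0125 0.0148 0.0117] 
 [[0.3, -0.9], [0.2, 1.8], [-0.4, -0.2], [-0.1, -0.0]]
all [0.5419 0.0579 0.0044] -70.43 sd [0.0003 0.0003 0.001  0.0037] 
 [[-0.6, 0.1], [-1.2, -0.7], [-0.2, 0.3], [0.6, 1.0], [0.1, 0.7], [0.3, 0.1], [0.9, -1.1], [-0.2, -0.6], [-0.1, -2.5], [0.0, 0.0], [0.0, -0.0], [-0.0, -0.0], [0.1, -0.6], [0.4, 2.3], [-0.0, -0.1], [-0.0, -0.1]]
c 225 148 [136, 136, 135, 141, 189, 216, 214, 213, 213, 213, 200, 182, 177, 180, 182, 179, 178, 178, 180, 177, 179, 181, 179, 178]
c 240 148 [136, 136, 136, 136, 136, 137, 166, 204, 214, 214, 213, 182, 151, 152, 166, 180, 180, 179, 179, 178
[... 1084 characters left out ...]
2, 111, 112] 285 [156, 152, 156, 169, 200, 217, 217, 217, 217, 216, 218, 219, 204, 189, 187, 187, 189, 187, 189, 189, 190, 187, 188, 187, 188, 188, 187]
200 205 [212, 213, 214, 212, 214, 213, 212, 214, 211, 196, 163, 160, 167, 168, 157, 150, 151, 149, 135, 117, 111, 111, 111, 112, 112] 285 [154, 153, 154, 153, 160, 195, 217, 215, 218, 215, 217, 216, 216, 217, 200, 188, 194, 207, 212, 212, 211, 212, 212, 213, 213, 214, 213]
215 205 [214, 212, 214, 213, 212, 213, 212, 189, 156, 148, 149, 151, 148, 150, 150, 149, 150, 128, 112, 111, 110, 111, 110, 111, 108] 285 [108, 109, 124, 132, 148, 155, 168, 197, 218, 216, 218, 215, 217, 216, 216, 211, 211, 211, 212, 213, 209, 212, 213, 211, 212, 212, 212]
```

>>> jog_arm(
  steps=[
    {"slide": [1.0,0,0],"gripper": 0.8,"spin": 0.6},
    {"slide": [2.5,0,1],"gripper": 0.8,"spin": 0},
    {"slide": [3,0.1,2],"gripper": 0.8,"spin": 0},
    {"slide": [3,0,2],"gripper": 0.8,"spin": 0},
    {"slide": [2,0,2.5],"gripper": 0.8,"spin": 0},
    {"slide": [0.9,0,2.5],"gripper": 0.8,"spin": 0},
    {"slide": [0,0,2.5],"gripper": 0.8,"spin": 0},
    {"slide": [0,0,2],"gripper": 0.8,"spin": 0},
    {"slide": [0,0,1.5],"gripper": 0.8,"spin": 0},
    {"slide": [0,0,1],"gripper": 0.8,"spin": 0},
    {"slide": [0,0,0],"gripper": 0.8,"spin": 0},
    {"slide": [0,0,0],"gripper": 0.8,"spin": 0},
  ],
  force=6,
)

```text
time_s: 13.9
tool_pos: [0.5411, 0.0664, 0.1261]
ee_rot: [179.9, 0.0, 109.4]
force: [0.5, -0.1, -0.1]
finger_gap: 0.0118
grip_force: 6.0
```

Run:
```python
from h import *
import pickle
w=cam('wrist','w8.png'); t=cam('top','t8.png'); s=cam('scene','s8.png'); S=status.state(); pickle.dump((t,s,w,S),open('p8.pkl','wb'))
print(S['tool_pos'],S['ee_rot'],S['force'],S['finger_gap'],S['time_s'])
g=cv2.cvtColor(w['pixels'],cv2.COLOR_RGB2GRAY)
q=[.542,.0579,.0044,np.radians(-70.45)]; c,si=np.cos(q[3]),np.sin(q[3])
B=lambda p:[p[0]*c-p[1]*si+q[0],p[0]*si+p[1]*c+q[1],p[2]+q[2]]
for p in [(-.052,.034,.054),(-.052,-.034,.054),(-.052,.034,.048),(-.052,-.034,.048),(-.067,.048,.054),(-.067,-.048,.054),(-.044,0,.048)]: print(p,np.round(proj(w,B(p)),1))
for col in (225,240,252,270,285): print('c',col,g[70:170,col].tolist())
```

```text
[0.54101544 0.06641777 0.12610992] [1.79925800e+02 2.31379538e-02 1.09457041e+02] [ 0.30141031 -0.38796112 -1.55348552] 0.012096487824103773 14.05
(-0.052, 0.034, 0.054) [287.6 146. ]
(-0.052, -0.034, 0.054) [217.  146.1]
(-0.052, 0.034, 0.048) [286.9 145.3]
(-0.052, -0.034, 0.048) [217.8 145.4]
(-0.067, 0.048, 0.054) [302.8 130. ]
(-0.067, -0.048, 0.054) [201.6 130.2]
(-0.044, 0, 0.048) [252.4 153.4]
c 225 [207, 206, 207, 204, 204, 225, 242, 246, 245, 244, 244, 244, 245, 246, 248, 248, 248, 247, 247, 247, 246, 245, 243, 244, 243, 244, 244, 245, 245, 245, 244, 243, 242, 240, 240, 241, 241, 241, 239, 238, 238, 238, 240, 239, 239, 237, 233, 230, 226, 223, 220, 215, 215, 212, 212, 211, 213, 215, 217, 219, 191, 184, 206, 219, 221, 219, 218, 218, 218, 216, 215, 213, 214, 205, 188, 155, 154, 165, 168, 164, 165, 181, 191, 191, 191, 190, 192, 194, 193, 165, 145, 147, 146, 147, 145, 146, 146, 145, 145, 146]
c 240 [207, 204, 202, 201, 233, 245, 245, 244, 244, 244, 244, 244, 245, 243, 244, 244, 244, 243, 243, 243, 243, 241, 242, 240, 241, 241, 242, 243, 243, 242, 243, 243, 244, 244, 245, 246, 2
[... 1139 characters left out ...]
30, 250, 249, 249, 249, 249, 249, 249, 250, 244, 235, 224, 210, 195, 174, 177, 203, 216, 217, 216, 219, 222, 221, 223, 222, 222, 223, 223, 185, 148, 147, 146, 148, 147, 147, 145, 146, 145, 145]
c 285 [231, 242, 238, 238, 235, 236, 235, 236, 237, 240, 242, 244, 245, 245, 244, 244, 241, 240, 240, 240, 240, 242, 243, 243, 242, 239, 239, 239, 242, 242, 243, 242, 240, 240, 241, 241, 242, 242, 238, 234, 224, 213, 194, 182, 165, 153, 143, 131, 126, 125, 120, 127, 134, 142, 154, 165, 184, 204, 223, 228, 193, 223, 249, 250, 249, 249, 249, 249, 249, 249, 249, 235, 215, 212, 197, 177, 179, 205, 224, 230, 231, 222, 219, 242, 250, 249, 250, 250, 251, 226, 174, 173, 176, 175, 166, 170, 194, 209, 209, 207]
```

>>> jog_arm(
  steps=[
    {"slide": [0,-0.2,0],"gripper": 0.8,"spin": 0},
    {"slide": [0,0,0.8],"gripper": 0.8,"spin": 0},
    {"slide": [0,0,0.8],"gripper": 0.8,"spin": 0},
    {"slide": [0,0,0.5],"gripper": 0.8,"spin": 0},
    {"slide": [0,0,0.4],"gripper": 0.8,"spin": 0},
    {"slide": [0,0,0.4],"gripper": 0.8,"spin": 0},
    {"slide": [0,0,0.4],"gripper": 0.8,"spin": 0},
    {"slide": [0,0,0.3],"gripper": 0.8,"spin": 0},
    {"slide": [0,0,0],"gripper": 0.8,"spin": 0},
  ],
)

```text
time_s: 15.18
tool_pos: [0.5394, 0.0652, 0.0902]
ee_rot: [179.9, 0.1, 109.4]
force: [-0.7, -2.1, 5.0]
finger_gap: 0.0117
grip_force: 6.0
```

```bash
cat > look.py <<'E'
import sys
from h import *
import pickle
n=sys.argv[1]
w=cam('wrist',n+'.png'); S=status.state()
print(S['tool_pos'],S['ee_rot'],S['force'],S['moment'],S['finger_gap'],S['time_s'])
g=cv2.cvtColor(w['pixels'],cv2.COLOR_RGB2GRAY)
q=[.542,.0579,.0044,np.radians(-70.45)]; c,si=np.cos(q[3]),np.sin(q[3])
d=S['tool_pos'][:2]-q[:2]; print('TCP in box',(d[0]*c+d[1]*si).round(4),(-d[0]*si+d[1]*c).round(4),S['tool_pos'][2]-q[2])
B=lambda p:[p[0]*c-p[1]*si+q[0],p[0]*si+p[1]*c+q[1],p[2]+q[2]]
for p in [(-.052,.034,.054),(-.052,-.034,.054),(-.052,0,.048),(-.067,.048,.054),(0,.048,.054),(0,-.048,.054)]: print(p,np.round(proj(w,B(p)),1))
a,b=map(int,sys.argv[2:4])
for col in (225,240,270,285): print('c',col,g[a:b,col].tolist())
for r in map(int,sys.argv[4:]): print('r',r,195,g[r,195:225].tolist(),282,g[r,282:312].tolist())
E
python3 look.py w9 110 180 165 180 195
```

```text
[0.53943771 0.06524679 0.09024886] [1.79912162e+02 7.79366872e-02 1.09451287e+02] [-1.71898053 -2.55805843  5.4899551 ] [-0.52777836  0.01629257  0.04680418] 0.011764065895732423 15.225
TCP in box -0.0078 0.0 0.08584886172369911
(-0.052, 0.034, 0.054) [294.7 150.2]
(-0.052, -0.034, 0.054) [213.6 150.3]
(-0.052, 0, 0.048) [254.2 149.3]
(-0.067, 0.048, 0.054) [312.4 131.9]
(0, 0.048, 0.054) [308.2 208.8]
(0, -0.048, 0.054) [200.3 208.9]
c 225 [236, 237, 236, 234, 233, 228, 223, 216, 207, 201, 196, 189, 181, 179, 178, 179, 181, 186, 188, 192, 193, 159, 140, 177, 198, 208, 213, 213, 214, 215, 213, 210, 209, 208, 207, 207, 207, 189, 153, 129, 146, 158, 160, 161, 159, 162, 196, 217, 186, 148, 141, 144, 141, 143, 143, 143, 141, 142, 140, 142, 143, 144, 140, 116, 83, 76, 95, 103, 104, 104]
c 240 [236, 233, 227, 223, 211, 199, 186, 169, 157, 146, 135, 127, 124, 122, 119, 119, 124, 133, 138, 147, 160, 167, 165, 179, 196, 207, 211, 215, 214, 213, 210, 210, 210, 208, 208, 205, 203, 197, 182, 160, 169, 182, 171, 159, 159, 163, 198, 218, 187, 148, 142, 143, 144, 144, 143, 141, 144, 143, 139, 141, 
[... 989 characters left out ...]
81, 170, 152, 134, 126, 126, 110, 96, 96, 94, 96, 94, 97, 118, 163, 200]
r 180 195 [180, 179, 178, 174, 173, 175, 150, 128, 119, 108, 94, 87, 89, 91, 109, 152, 173, 175, 172, 157, 155, 164, 170, 170, 168, 169, 166, 146, 116, 104] 282 [147, 146, 149, 161, 191, 206, 204, 204, 205, 206, 208, 204, 171, 205, 242, 244, 238, 217, 153, 115, 111, 115, 114, 106, 100, 100, 101, 118, 119, 108]
r 195 195 [176, 173, 171, 167, 170, 138, 130, 150, 157, 156, 157, 155, 156, 157, 156, 157, 156, 147, 140, 138, 140, 140, 141, 139, 138, 140, 125, 111, 104, 102] 282 [134, 147, 146, 148, 148, 163, 193, 206, 205, 207, 202, 206, 206, 206, 225, 242, 247, 239, 199, 159, 157, 156, 156, 159, 156, 153, 149, 130, 106, 104]
```

>>> jog_arm(
  steps=[
    {"slide": [-0.3,0,0],"gripper": 0.8,"spin": 0},
    {"slide": [-0.4,0,0.25],"gripper": 0.8,"spin": 0},
    {"slide": [-0.4,0,0.27],"gripper": 0.8,"spin": 0},
    {"slide": [-0.35,0,0.3],"gripper": 0.8,"spin": 0},
    {"slide": [-0.35,0,0.3],"gripper": 0.8,"spin": 0},
    {"slide": [-0.36,0,0.32],"gripper": 0.8,"spin": 0},
    {"slide": [0,0,0],"gripper": 0.8,"spin": 0},
  ],
  force=4,
)

```text
time_s: 16.1
tool_pos: [0.5455, 0.0452, 0.0744]
ee_rot: [-180.0, -0.0, 109.4]
force: [-0.1, -0.9, 2.1]
finger_gap: 0.0119
grip_force: 4.0
```

```bash
python3 look.py w10 110 200 165 180 195
```

```text
[0.54540794 0.04547423 0.07440209] [-1.79962743e+02 -3.32466357e-02  1.09446908e+02] [ 0.21988986 -0.65654125  0.90334617] [-0.19321295 -0.20141034 -0.00532669] 0.012130831749642267 16.15
TCP in box 0.0128 -0.0009 0.0700020932654573
(-0.052, 0.034, 0.054) [299.9 125.5]
(-0.052, -0.034, 0.054) [210.8 125.7]
(-0.052, 0, 0.048) [255.3 125.3]
(-0.067, 0.048, 0.054) [319.5 104.9]
(0, 0.048, 0.054) [314.4 191.1]
(0, -0.048, 0.054) [196.4 191.2]
c 225 [211, 212, 211, 210, 210, 208, 207, 206, 205, 203, 206, 202, 177, 163, 159, 148, 185, 208, 209, 210, 211, 207, 206, 208, 215, 187, 176, 187, 188, 188, 189, 188, 187, 187, 187, 169, 150, 151, 150, 150, 150, 150, 150, 152, 150, 135, 103, 84, 82, 95, 110, 113, 111, 111, 113, 112, 111, 109, 111, 110, 110, 113, 111, 111, 109, 110, 109, 111, 110, 112, 108, 110, 110, 110, 109, 109, 109, 110, 110, 109, 111, 107, 111, 107, 111, 109, 111, 111, 110, 110]
c 240 [213, 211, 208, 210, 207, 210, 206, 207, 208, 204, 203, 205, 188, 176, 163, 143, 181, 209, 211, 210, 211, 212, 211, 214, 215, 187, 180, 189, 188, 189, 187, 186, 188, 187, 186, 187, 188, 188, 189, 1
[... 1404 characters left out ...]
42, 127, 164, 190, 204, 209, 208, 205, 206, 205, 204, 205, 203, 203]
r 180 195 [166, 168, 177, 188, 198, 200, 199, 198, 200, 201, 199, 199, 201, 201, 201, 202, 180, 167, 169, 160, 151, 149, 148, 148, 147, 133, 114, 109, 110, 110] 282 [110, 152, 175, 176, 175, 176, 176, 182, 205, 215, 229, 235, 236, 237, 237, 234, 208, 216, 240, 245, 245, 244, 245, 245, 246, 246, 216, 162, 155, 155]
r 195 195 [173, 172, 172, 158, 147, 153, 169, 181, 169, 154, 157, 171, 181, 183, 181, 158, 143, 148, 150, 150, 150, 148, 150, 149, 132, 111, 111, 110, 108, 110] 282 [105, 105, 109, 110, 112, 152, 178, 182, 203, 230, 235, 235, 235, 236, 236, 235, 233, 226, 238, 244, 245, 245, 244, 246, 245, 215, 161, 151, 154, 155]
```

```bash
cat > lip.py <<'E'
from h import *
import sys
w=vision.read_camera('wrist'); w['f']=192/np.tan(np.radians(w['vertical_fov'])/2); w['R']=np.array(w['R']);w['t']=np.array(w['t'])
q=[.542,.0579,.0044,np.radians(-70.45)]; c,si=np.cos(q[3]),np.sin(q[3])
for a in sys.argv[1:]:
    u,v,z=map(float,a.split(',')); X=plane(w,u,v,z+q[2]); d=X[:2]-q[:2]; print(a,'box x,y mm',(1e3*np.array([d[0]*c+d[1]*si,-d[0]*si+d[1]*c])).round(1))
E
python3 lip.py 255,134.4,.052 255,125,.051 255,155.5,.06 211.5,165,.07 299,165,.07
```

```text
255,134.4,.052 box x,y mm [-45.5  -0.3]
255,125,.051 box x,y mm [-52.6  -0.3]
255,155.5,.06 box x,y mm [-30.3  -0.3]
211.5,165,.07 box x,y mm [-24.8 -32.3]
299,165,.07 box x,y mm [-24.7  32. ]
```

>>> jog_arm(
  steps=[
    {"slide": [-0.28,0.05,0.48],"gripper": 0.8,"spin": 0},
    {"slide": [-0.28,0,0.48],"gripper": 0.8,"spin": 0},
    {"slide": [-0.2,0,0.42],"gripper": 0.8,"spin": 0},
    {"slide": [-0.2,0,0.42],"gripper": 0.8,"spin": 0},
    {"slide": [-0.18,0,0.4],"gripper": 0.8,"spin": 0},
    {"slide": [0,0,0],"gripper": 0.8,"spin": 0},
  ],
)

```text
time_s: 16.95
tool_pos: [0.5497, 0.0346, 0.0523]
ee_rot: [-180.0, -0.0, 109.4]
force: [-0.3, -1.5, 0.1]
finger_gap: 0.0122
grip_force: 4.0
```

```bash
python3 look.py w11 95 165 150 165 180
```

```text
[0.54979938 0.03475225 0.05256577] [-1.79971842e+02 -1.16500616e-02  1.09453013e+02] [ 0.07021717 -1.37190954 -0.66015861] [-0.31119194 -0.07685665  0.0087039 ] 0.011973872960142382 17.0
TCP in box 0.0244 -0.0004 0.048165767246584924
(-0.052, 0.034, 0.054) [305.  109.7]
(-0.052, -0.034, 0.054) [204.4 109.8]
(-0.052, 0, 0.048) [254.7 109.8]
(-0.067, 0.048, 0.054) [327.2  86. ]
(0, 0.048, 0.054) [320.9 184.2]
(0, -0.048, 0.054) [188.7 184.3]
c 225 [207, 206, 205, 204, 204, 203, 203, 202, 202, 200, 200, 189, 174, 157, 135, 176, 210, 211, 209, 193, 186, 195, 200, 203, 203, 201, 202, 201, 200, 199, 202, 202, 201, 201, 201, 202, 202, 200, 199, 200, 202, 201, 201, 200, 201, 202, 177, 151, 147, 146, 147, 133, 118, 118, 113, 108, 110, 114, 116, 118, 117, 117, 118, 113, 107, 108, 113, 114, 118, 117]
c 240 [208, 208, 205, 204, 205, 204, 203, 203, 202, 202, 201, 184, 170, 160, 136, 153, 195, 211, 207, 184, 178, 196, 201, 202, 202, 202, 201, 203, 202, 200, 201, 202, 201, 201, 200, 201, 200, 201, 201, 202, 201, 202, 200, 201, 205, 201, 175, 151, 148, 149, 147, 146, 150, 151, 148, 145, 138, 125, 11
[... 1017 characters left out ...]
 245, 245, 245, 245, 223, 148, 158, 229, 246, 245, 244, 245, 244, 245]
r 165 195 [153, 150, 151, 153, 152, 152, 153, 153, 154, 150, 148, 137, 122, 128, 149, 157, 155, 156, 156, 155, 155, 155, 144, 128, 118, 117, 118, 117, 118, 117] 282 [93, 104, 136, 150, 151, 149, 155, 206, 233, 234, 221, 207, 204, 205, 222, 229, 238, 245, 245, 230, 161, 116, 155, 184, 201, 203, 204, 205, 204, 204]
r 180 195 [200, 199, 198, 198, 198, 199, 200, 201, 200, 200, 186, 173, 150, 140, 152, 158, 155, 156, 154, 157, 157, 157, 135, 118, 118, 118, 119, 117, 119, 118] 282 [93, 104, 116, 121, 122, 121, 121, 121, 123, 123, 128, 149, 159, 160, 160, 160, 159, 160, 161, 151, 140, 194, 239, 236, 227, 226, 240, 246, 244, 246]
```

>>> jog_arm(
  steps=[
    {"slide": [-0.1,0,0.4],"gripper": 0.8,"spin": 0},
    {"slide": [-0.1,0,0.4],"gripper": 0.8,"spin": 0},
    {"slide": [-0.05,0,0.4],"gripper": 0.8,"spin": 0},
    {"slide": [-0.05,0,0.4],"gripper": 0.8,"spin": 0},
    {"slide": [0,0,0],"gripper": 0.8,"spin": 0},
  ],
)

```text
time_s: 17.62
tool_pos: [0.5504, 0.0324, 0.0361]
ee_rot: [-179.9, -0.1, 109.5]
force: [-0.4, -0.3, -0.5]
finger_gap: 0.0118
grip_force: 4.0
```

```bash
python3 look.py w12 80 145 140 165 190 | cut -c1-400; python3 lip.py 255,105,.053
```

```text
[0.55052978 0.03236095 0.03633202] [-1.79955120e+02 -4.59825918e-02  1.09468123e+02] [ 0.60166353  0.72539478 -0.59495245] [-0.0305587  -0.11868216 -0.02401715] 0.012213505480358726 17.675
TCP in box 0.0269 -0.0005 0.031932020268140376
(-0.052, 0.034, 0.054) [309.9 105.4]
(-0.052, -0.034, 0.054) [199.8 105.5]
(-0.052, 0, 0.048) [254.9 105.7]
(-0.067, 0.048, 0.054) [334.4  79.4]
(0, 0.048, 0.054) [326.8 186.8]
(0, -0.048, 0.054) [183.1 186.9]
c 225 [126, 163, 185, 194, 201, 206, 207, 206, 206, 205, 204, 205, 203, 203, 203, 201, 201, 202, 201, 199, 201, 181, 169, 164, 148, 125, 151, 182, 200, 209, 210, 209, 207, 207, 207, 209, 209, 207, 207, 208, 207, 207, 206, 207, 207, 206, 205, 208, 206, 207, 208, 207, 207, 205, 205, 207, 206, 182, 157, 157, 157, 155, 154, 155, 156]
c 240 [145, 229, 246, 227, 200, 204, 205, 206, 204, 203, 204, 205, 202, 203, 203, 202, 202, 201, 201, 200, 201, 194, 181, 167, 150, 130, 153, 182, 198, 207, 209, 207, 208, 208, 207, 211, 209, 209, 209, 209, 209, 209, 209, 207, 208, 207, 207, 209, 208, 210, 206, 207, 208, 206, 207, 209, 205, 178, 157, 160, 158, 157, 159, 
[... 950 characters left out ...]
5, 240, 209, 149, 143, 195, 200]
r 165 195 [152, 153, 152, 152, 153, 149, 142, 138, 121, 103, 108, 136, 152, 156, 154, 153, 156, 157, 156, 157, 148, 128, 117, 117, 117, 117, 115, 118, 119, 113] 282 [152, 135, 122, 131, 146, 156, 156, 158, 158, 161, 200, 235, 233, 236, 244, 244, 244, 245, 244, 245, 244, 244, 245, 246, 206, 139, 185, 236, 246, 246]
r 190 195 [196, 196, 199, 200, 197, 201, 192, 180, 168, 144, 112, 156, 194, 203, 199, 174, 156, 167, 178, 178, 189, 160, 120, 113, 113, 114, 114, 114, 114, 114] 282 [101, 78, 82, 105, 118, 117, 119, 120, 125, 128, 125, 140, 225, 245, 245, 245, 236, 227, 225, 195, 170, 199, 197, 142, 136, 200, 240, 244, 244, 244]
255,105,.053 box x,y mm [-52.2   0.2]
```

>>> jog_arm(
  steps=[
    {"slide": [-0.05,0,0.2],"gripper": 0.8,"spin": 0},
    {"slide": [-0.03,0,0.2],"gripper": 0.8,"spin": 0},
    {"slide": [0,0,0],"gripper": 0.8,"spin": 0},
  ],
)

```text
time_s: 18.1
tool_pos: [0.5512, 0.0312, 0.0327]
ee_rot: [-180.0, -0.0, 109.5]
force: [0.4, -0.2, 0.4]
finger_gap: 0.0115
grip_force: 4.0
```

>>> jog_arm(
  steps=[
    {"slide": [0,0,0.15],"gripper": 0.8,"spin": 0},
    {"slide": [0,0,0],"gripper": 0.8,"spin": 0},
  ],
)

```text
time_s: 18.35
tool_pos: [0.5512, 0.0312, 0.0312]
ee_rot: [-180.0, -0.0, 109.5]
force: [-0.8, -1.1, 0.2]
finger_gap: 0.012
grip_force: 4.0
```

>>> jog_arm(
  steps=[
    {"slide": [0,0,0.15],"gripper": 0.8,"spin": 0},
    {"slide": [0,0,0],"gripper": 0.8,"spin": 0},
  ],
)

```text
time_s: 18.6
tool_pos: [0.5512, 0.0313, 0.0297]
ee_rot: [-180.0, -0.0, 109.5]
force: [0.4, -0.7, -0.2]
finger_gap: 0.012
grip_force: 4.0
```

```bash
python3 look.py w13 80 145 140 165 185 | cut -c1-400
```

```text
[0.5512267  0.03129005 0.02976412] [-1.79995509e+02 -4.72255358e-03  1.09462979e+02] [-0.06428086 -0.25829881 -0.91088373] [-0.03285505 -0.1345634   0.0430736 ] 0.011686769630967788 18.65
TCP in box 0.0282 -0.0002 0.025364124165886716
(-0.052, 0.034, 0.054) [311.5 102.8]
(-0.052, -0.034, 0.054) [197.  102.9]
(-0.052, 0, 0.048) [254.3 103.2]
(-0.067, 0.048, 0.054) [337.1  75.6]
(0, 0.048, 0.054) [328.9 187.4]
(0, -0.048, 0.054) [179.9 187.5]
c 225 [195, 205, 204, 205, 206, 204, 204, 203, 205, 201, 202, 202, 201, 200, 200, 202, 198, 197, 192, 181, 169, 155, 131, 119, 158, 190, 204, 209, 207, 206, 206, 205, 208, 206, 205, 206, 209, 206, 205, 205, 205, 205, 203, 205, 204, 205, 205, 204, 205, 205, 205, 204, 205, 204, 204, 201, 174, 146, 149, 148, 148, 150, 148, 149, 138]
c 240 [244, 245, 245, 239, 222, 206, 203, 203, 204, 203, 203, 203, 203, 201, 203, 202, 201, 200, 193, 183, 172, 159, 138, 125, 161, 193, 204, 207, 206, 207, 206, 208, 207, 207, 207, 207, 206, 207, 206, 206, 204, 207, 205, 206, 206, 207, 205, 206, 207, 204, 204, 205, 204, 204, 205, 201, 172, 153, 154, 154, 152, 153, 153, 1
[... 913 characters left out ...]
244, 244, 244, 244, 244, 244, 244, 245, 244, 233, 214, 161, 128, 183]
r 165 195 [152, 152, 150, 146, 139, 127, 110, 105, 134, 140, 144, 151, 153, 150, 152, 153, 150, 151, 153, 151, 131, 113, 108, 112, 110, 110, 112, 112, 107, 103] 282 [146, 131, 122, 125, 131, 144, 150, 152, 150, 156, 226, 246, 245, 237, 238, 244, 243, 244, 244, 244, 244, 244, 244, 245, 245, 214, 136, 146, 223, 243]
r 185 195 [198, 199, 199, 195, 183, 172, 151, 119, 118, 167, 185, 188, 185, 182, 180, 162, 154, 152, 151, 150, 132, 113, 108, 109, 110, 109, 109, 110, 105, 95] 282 [104, 105, 106, 105, 107, 114, 118, 119, 118, 118, 122, 120, 126, 147, 159, 158, 157, 157, 159, 158, 159, 156, 154, 143, 126, 115, 121, 138, 148, 153]
```

Run:
```python
from h import *
import pickle
from scipy.spatial.transform import Rotation as Ro
w3=pickle.load(open('w3.pkl','rb'))
Rp=Ro.from_euler('ZY',[-53.96,-60],degrees=True).as_matrix(); o=np.array([.6103,-.2783,.0533])
for p in [(262,200),(515,200),(245,377),(530,375),(222,155),(189,481),(584,476)]:
    u=np.array(p)/6+[188.6,93.6]; O,d=ray(w3,*u); n=Rp[:,2]; k=((o+.006*n-O)@n)/(d@n); print(p,(1e3*Rp.T@(O+k*d-o)).round(1))
w=cam('wrist','w14.png'); g=cv2.cvtColor(w['pixels'],cv2.COLOR_RGB2GRAY)
for c in (212,216,220,224,228,282,286,290,294): print(c,170,g[170:245,c].tolist())
```

```text
(262, 200) [-32.3 -24.9   6. ]
(515, 200) [-31.5  24.9   6. ]
(245, 377) [ 23.1 -24.9   6. ]
(530, 375) [23.2 24.6  6. ]
(222, 155) [-49.  -33.9   6. ]
(189, 481) [ 49.9 -32.4   6. ]
(584, 476) [49.4 31.8  6. ]
212 170 [153, 152, 152, 152, 151, 153, 152, 151, 150, 152, 151, 150, 151, 152, 151, 153, 180, 198, 198, 189, 167, 148, 151, 150, 148, 151, 148, 151, 152, 152, 150, 150, 149, 150, 150, 151, 149, 149, 150, 150, 148, 150, 150, 150, 147, 149, 150, 149, 149, 150, 148, 150, 149, 148, 147, 150, 148, 150, 148, 148, 147, 149, 146, 148, 148, 147, 148, 148, 147, 147, 148, 147, 145, 148, 147]
216 170 [117, 118, 115, 114, 113, 116, 114, 114, 111, 112, 114, 118, 117, 116, 115, 114, 112, 120, 145, 149, 140, 130, 122, 118, 114, 114, 122, 128, 130, 128, 130, 134, 136, 136, 135, 130, 132, 130, 133, 132, 132, 133, 135, 133, 133, 134, 133, 131, 129, 129, 137, 139, 141, 143, 148, 149, 149, 146, 150, 148, 147, 146, 150, 147, 148, 150, 147, 147, 136, 125, 113, 101, 92, 88, 90]
220 170 [111, 111, 110, 112, 112, 112, 111, 112, 111, 110, 110, 110, 110, 110, 111, 112, 109, 111, 109, 110, 111, 110, 110, 
[... 1675 characters left out ...]
 119, 120, 121, 120, 119, 119, 118, 117, 118, 119, 116, 117, 117, 115, 114, 122, 124, 129, 172, 201, 199, 161, 118, 110, 120, 124, 124, 116, 113, 113, 113, 112, 118, 123, 117, 112, 116, 112, 113, 112, 110, 94, 75, 70, 79, 110, 139, 149, 151, 157, 154, 149, 135, 119, 103, 95, 96, 93, 92, 94, 94, 94, 95, 94, 92, 92, 93]
294 170 [227, 193, 164, 148, 129, 129, 123, 123, 124, 124, 125, 125, 123, 124, 127, 127, 125, 122, 121, 134, 200, 232, 233, 230, 224, 220, 221, 232, 239, 239, 239, 239, 239, 239, 237, 238, 237, 237, 235, 237, 235, 233, 229, 230, 235, 231, 229, 229, 235, 237, 238, 236, 237, 241, 243, 244, 243, 243, 243, 243, 242, 242, 243, 244, 243, 244, 235, 190, 144, 132, 119, 101, 94, 90, 94]
```

```bash
python3 lip.py 240,135.8,.054 220,223.2,.054 220,223.2,.056 220,223.2,.058 220,223.2,.06 255,104,.054 216,165,.054 294.3,165,.054 203,165,.054 307,165,.054
```

```text
240,135.8,.054 box x,y mm [-32.8  -8.7]
220,223.2,.054 box x,y mm [ 24.7 -23. ]
220,223.2,.056 box x,y mm [ 23.9 -22.7]
220,223.2,.058 box x,y mm [ 23.1 -22.5]
220,223.2,.06 box x,y mm [ 22.3 -22.2]
255,104,.054 box x,y mm [-51.4   0.5]
216,165,.054 box x,y mm [-14.7 -24.2]
294.3,165,.054 box x,y mm [-14.6  25.2]
203,165,.054 box x,y mm [-14.7 -32.4]
307,165,.054 box x,y mm [-14.6  33.2]
```

>>> jog_arm(
  steps=[
    {"slide": [0,0,0.15],"gripper": 0.8,"spin": 0},
    {"slide": [0,0,0.15],"gripper": 0.8,"spin": 0},
    {"slide": [0,0,0],"gripper": 0.8,"spin": 0},
  ],
)

```text
time_s: 19.12
tool_pos: [0.5512, 0.031, 0.0267]
ee_rot: [-180.0, 0.0, 109.5]
force: [0.1, -2.6, -0.3]
finger_gap: 0.0114
grip_force: 4.0
```

>>> jog_arm(
  steps=[
    {"slide": [0,0,0.1],"gripper": 0.8,"spin": 0},
    {"slide": [0,0,0],"gripper": 0.8,"spin": 0},
  ],
)

```text
time_s: 19.38
tool_pos: [0.5513, 0.0311, 0.0261]
ee_rot: [-180.0, 0.0, 109.5]
force: [-2.3, -2.7, 3.8]
finger_gap: 0.0117
grip_force: 4.0
```

>>> jog_arm(
  steps=[
    {"slide": [-0.08,0,0],"gripper": 0.8,"spin": 0},
    {"slide": [0,0,0.05],"gripper": 0.8,"spin": 0},
    {"slide": [0,0,0],"gripper": 0.8,"spin": 0},
  ],
)

```text
time_s: 19.75
tool_pos: [0.5514, 0.0309, 0.0256]
ee_rot: [-180.0, -0.0, 109.5]
force: [-3.9, 0.6, 6.1]
finger_gap: 0.0117
grip_force: 4.0
```

```bash
python3 look.py w15 88 145 120 165 185 | cut -c1-360
python3 - <<'E'
from h import *
g=cv2.cvtColor(cv2.imread('pics/w15.png'),cv2.COLOR_BGR2GRAY)
for c in (218,220,222,288,290,292): print(c,210,g[210:240,c].tolist())
E
```

```text
[0.55137509 0.0308853  0.02566633] [-1.79993507e+02 -3.71215376e-02  1.09467766e+02] [-3.01360266 -0.75297446  6.41374947] [-0.04952443  0.51985866 -0.04080855] 0.011902052017949393 19.8
TCP in box 0.0286 -0.0002 0.02126633333504134
(-0.052, 0.034, 0.054) [312.8 101.8]
(-0.052, -0.034, 0.054) [195.5 102. ]
(-0.052, 0, 0.048) [254.2 102.3]
(-0.067, 0.048, 0.054) [339.  74.]
(0, 0.048, 0.054) [330.5 188.4]
(0, -0.048, 0.054) [178.1 188.5]
c 225 [201, 201, 201, 200, 202, 202, 200, 199, 199, 189, 170, 159, 155, 133, 120, 157, 189, 202, 205, 205, 203, 204, 203, 204, 203, 205, 205, 203, 204, 203, 206, 205, 204, 203, 204, 204, 205, 203, 203, 202, 203, 201, 202, 201, 201, 202, 202, 200, 172, 147, 144, 146, 146, 144, 146, 144, 130]
c 240 [201, 202, 201, 201, 202, 201, 201, 200, 200, 195, 182, 170, 159, 136, 114, 158, 191, 203, 206, 206, 205, 204, 204, 206, 204, 204, 204, 205, 203, 207, 205, 205, 203, 203, 203, 204, 202, 203, 203, 200, 201, 202, 203, 203, 201, 201, 204, 201, 175, 149, 151, 150, 150, 150, 151, 149, 152]
c 270 [245, 244, 245, 244, 245, 244, 244, 245, 245, 229, 192, 175, 161, 145
[... 1651 characters left out ...]
106, 106, 90, 69, 61, 74, 107, 137, 147, 146, 146, 146, 136, 124, 113, 101, 92, 90, 89, 89, 90, 90, 89]
222 210 [107, 107, 107, 107, 104, 108, 106, 106, 106, 105, 101, 99, 105, 118, 139, 140, 122, 102, 91, 90, 88, 88, 93, 89, 88, 90, 91, 87, 90, 87]
288 210 [113, 111, 110, 110, 112, 109, 111, 111, 111, 109, 106, 101, 104, 114, 137, 145, 136, 120, 104, 96, 96, 95, 95, 95, 95, 96, 93, 93, 94, 93]
290 210 [115, 112, 114, 112, 114, 112, 110, 113, 112, 96, 78, 71, 74, 97, 132, 155, 153, 149, 147, 141, 130, 117, 110, 102, 96, 94, 92, 94, 91, 93]
292 210 [114, 111, 112, 116, 124, 163, 189, 188, 150, 104, 94, 93, 98, 160, 212, 239, 234, 187, 153, 158, 199, 225, 237, 236, 229, 220, 169, 121, 100, 93]
```

```bash
python3 lip.py 240,136,.054 220,223.3,.054 255,102.7,.054 201.3,165,.054 308.6,165,.054 199.6,165,.054 310.8,165,.054 214,165,.054 202.2,185,.054 307.5,185,.054 215.2,185,.054 295,185,.054
```

```text
240,136,.054 box x,y mm [-32.5  -8.5]
220,223.3,.054 box x,y mm [ 23.6 -22.4]
255,102.7,.054 box x,y mm [-51.6   0.5]
201.3,165,.054 box x,y mm [-15.  -32.6]
308.6,165,.054 box x,y mm [-14.9  33.5]
199.6,165,.054 box x,y mm [-15.  -33.7]
310.8,165,.054 box x,y mm [-14.9  34.8]
214,165,.054 box x,y mm [-15.  -24.8]
202.2,185,.054 box x,y mm [ -2.3 -32.7]
307.5,185,.054 box x,y mm [-2.2 33.4]
215.2,185,.054 box x,y mm [ -2.3 -24.5]
295,185,.054 box x,y mm [-2.2 25.6]
```

>>> jog_arm(
  steps=[
    {"slide": [0,0,-0.05],"gripper": 1.6,"spin": 0},
    {"slide": [0,0,0],"gripper": 2.4,"spin": 0},
    {"slide": [0,0,0],"gripper": 3,"spin": 0},
    {"slide": [0,0,0],"gripper": 3,"spin": 0},
    {"slide": [0,0,-0.5],"gripper": 3,"spin": 0},
    {"slide": [0,0,-1.5],"gripper": 3,"spin": 0},
    {"slide": [0,0,-3],"gripper": 3,"spin": 0},
    {"slide": [-2,0,-3],"gripper": 3,"spin": 0},
    {"slide": [-5,0,-4],"gripper": 3,"spin": 0},
    {"slide": [-2,0,-2],"gripper": 3,"spin": 0},
    {"slide": [0,0,0],"gripper": 3,"spin": 0},
    {"slide": [0,0,0],"gripper": 3,"spin": 0},
  ],
)

```text
time_s: 21.35
tool_pos: [0.5804, -0.0524, 0.1641]
ee_rot: [-180.0, -0.1, 109.5]
force: [0.4, 0.4, 0.1]
finger_gap: 0.0302
grip_force: 0.0
```

Run:
```python
from h import *
import pickle
w=cam('wrist','w16.png'); s=cam('scene','s16.png'); t=cam('top','t16.png'); S=status.state(); pickle.dump((t,s,w,S),open('p16.pkl','wb'))
print(S['tool_pos'],S['ee_rot'],S['time_s'],S['force'],S['joint_positions'])
q=[.542,.0579,.0044,np.radians(-70.45)]; c,si=np.cos(q[3]),np.sin(q[3])
B=lambda p:[p[0]*c-p[1]*si+q[0],p[0]*si+p[1]*c+q[1],p[2]+q[2]]
P=np.array([proj(w,B(p)) for p in [(-.067,.048,.054),(-.067,-.048,.054),(.067,-.048,.054),(.067,.048,.054)]]); print(P.round(1))
for a in (1.8,1.9,2.0): print(a,np.round(proj(w,B((-.04,-.041+.102*np.cos(a),.0575+.102*np.sin(a)))),1),np.round(proj(s,B((-.04,-.041+.102*np.cos(a),.0575+.102*np.sin(a)))),1),np.round(proj(t,B((-.04,-.041+.102*np.cos(a),.0575+.102*np.sin(a)))),1))
x0,y0,x1,y1=110,0,370,200
cv2.imwrite('pics/w16b.png',cv2.resize(w['pixels'][y0:y1,x0:x1,::-1],(780,600),interpolation=cv2.INTER_CUBIC))
```

```text
[ 0.58001129 -0.05203487  0.16341381] [-1.79880914e+02 -8.13889367e-02  1.09530143e+02] 21.5 [-0.25732385  0.46325697 -0.54925883] [-1.01788156e+01  5.44794263e+00  8.94749964e+01  1.17130067e-02
  8.52208294e+01 -2.97100334e+01]
[[305.1  -5.5]
 [205.1  -5.3]
 [211.1 136.5]
 [299.2 136.4]]
1.8 [153.1 -22.8] [241.  247.3] [149.2 231.8]
1.9 [139.3 -20.7] [244.3 248.2] [150.5 235. ]
2.0 [127.1 -18. ] [247.5 249.3] [151.9 238.1]
```

View pics/w16b.png

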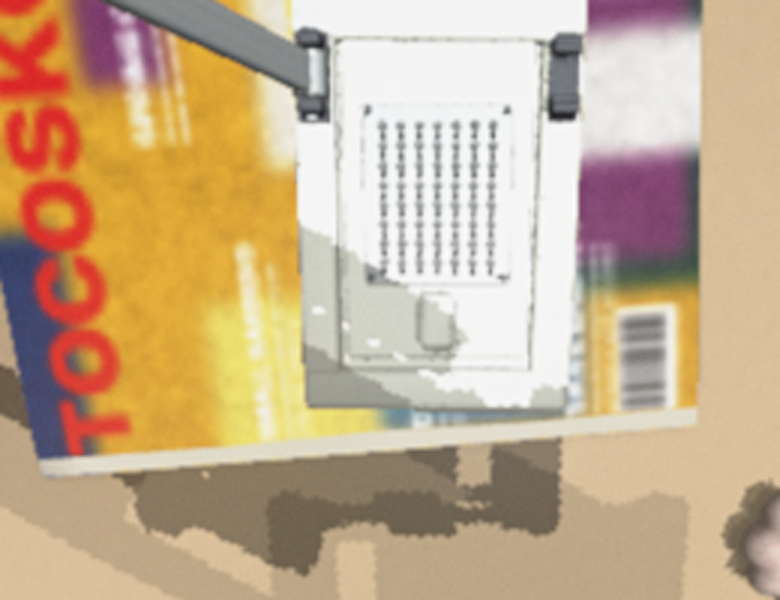

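The plate lies flat in the pocket with the tab at the far end from the bar, and its edge gaps are even. Next I'll close the fingers, turn 90° and go behind the bar's end, at crop (110,0).

>>> jog_arm(
  steps=[
    {"slide": [0,0,-3],"gripper": 0,"spin": 10},
    {"slide": [0,0,-3],"gripper": 0,"spin": 10},
    {"slide": [0,0,0],"gripper": 0,"spin": 10},
    {"slide": [0,0,0],"gripper": 0,"spin": 10},
    {"slide": [0,0,0],"gripper": 0,"spin": 10},
    {"slide": [0,0,0],"gripper": 0,"spin": 10},
    {"slide": [0,0,0],"gripper": 0,"spin": 10},
    {"slide": [0,0,0],"gripper": 0,"spin": 10},
    {"slide": [0,0,0],"gripper": 0,"spin": 10},
    {"slide": [-1.9,-2.6,0],"gripper": 0,"spin": 0},
    {"slide": [-1.9,-2.6,0],"gripper": 0,"spin": 0},
    {"slide": [-1.9,-2.6,0],"gripper": 0,"spin": 0},
    {"slide": [-1.9,-2.6,0],"gripper": 0,"spin": 0},
    {"slide": [-1.9,-2.6,0],"gripper": 0,"spin": 0},
    {"slide": [-1.9,-2.6,0],"gripper": 0,"spin": 0},
    {"slide": [0,0,0],"gripper": 0,"spin": 0},
    {"slide": [0,0,0],"gripper": 0,"spin": 0},
  ],
)

```text
time_s: 23.62
tool_pos: [0.4217, 0.056, 0.2245]
ee_rot: [180.0, 0.0, 19.5]
force: [-0.5, 0.1, -0.5]
finger_gap: 0.0005
grip_force: 0.0
```

Run:
```python
from h import *
import pickle
S=status.state(); print(S['tool_pos'],S['ee_rot'],S['time_s'],S['joint_positions'])
q=[.542,.0579,.0044,np.radians(-70.45)]; c,si=np.cos(q[3]),np.sin(q[3])
d=S['tool_pos'][:2]-q[:2]; print('TCP box',(d[0]*c+d[1]*si),(-d[0]*si+d[1]*c),S['tool_pos'][2]-q[2])
B=lambda p:[p[0]*c-p[1]*si+q[0],p[0]*si+p[1]*c+q[1],p[2]+q[2]]
t,s,w,_=pickle.load(open('p7.pkl','rb'))
print('seen end raw ~',172.6,31)
for a in (1.75,1.8,1.85,1.9,1.95,2.0,2.05): print(a,np.round(proj(w,B((-.04,-.041+.11*np.cos(a),.0575+.11*np.sin(a)))),1))
g=cv2.cvtColor(w['pixels'],cv2.COLOR_RGB2GRAY)
for r in (28,31,34,37,40): print(r,165,g[r,165:190].tolist())
```

```text
[0.42173028 0.05602695 0.22452244] [1.79992160e+02 8.75370356e-03 1.95185039e+01] 23.625 [ 6.65327196e-01 -2.12697408e+01  1.07417208e+02 -1.02710114e-02
  9.38582834e+01  7.11461321e+01]
TCP box -0.03848070817868769 -0.11396292916126685 0.22012244057459487
seen end raw ~ 172.6 31
1.75 [198.6  32. ]
1.8 [193.7  32.2]
1.85 [189.   32.5]
1.9 [184.4  32.9]
1.95 [180.   33.3]
2.0 [175.9  33.8]
2.05 [171.9  34.3]
28 165 [163, 171, 167, 158, 149, 140, 142, 207, 218, 221, 232, 231, 193, 151, 145, 146, 155, 165, 172, 167, 148, 150, 177, 181, 165]
31 165 [182, 175, 166, 154, 139, 120, 119, 179, 217, 221, 231, 239, 216, 167, 157, 153, 151, 147, 148, 154, 150, 153, 170, 179, 171]
34 165 [173, 172, 164, 152, 135, 121, 115, 171, 223, 225, 232, 242, 221, 167, 156, 154, 152, 151, 162, 186, 174, 157, 156, 157, 157]
37 165 [135, 151, 163, 160, 146, 129, 115, 142, 232, 230, 228, 241, 217, 164, 163, 162, 159, 156, 161, 169, 164, 155, 156, 158, 157]
40 165 [128, 150, 165, 166, 152, 135, 118, 120, 200, 201, 204, 227, 208, 172, 158, 159, 157, 157, 160, 159, 157, 158, 156, 158, 156]
```

>>> jog_arm(
  steps=[
    {"slide": [0,-0.1,2.5],"gripper": 0,"spin": 0},
    {"slide": [0,0,3],"gripper": 0,"spin": 0},
    {"slide": [0,0,3],"gripper": 0,"spin": 0},
    {"slide": [0,0,2.7],"gripper": 0,"spin": 0},
    {"slide": [0.7,0,0],"gripper": 0,"spin": 0},
    {"slide": [0.7,0,0],"gripper": 0,"spin": 0},
    {"slide": [0.75,0,-0.3],"gripper": 0,"spin": 0},
    {"slide": [0.75,0,-0.3],"gripper": 0,"spin": 0},
    {"slide": [0.85,0,-0.2],"gripper": 0,"spin": 0},
    {"slide": [0.85,0,-0.2],"gripper": 0,"spin": 0},
    {"slide": [0.85,0,-0.1],"gripper": 0,"spin": 0},
    {"slide": [0.85,0,-0.1],"gripper": 0,"spin": 0},
    {"slide": [0.85,0,0],"gripper": 0,"spin": 0},
    {"slide": [0.85,0,0.1],"gripper": 0,"spin": 0},
    {"slide": [0.85,0,0.1],"gripper": 0,"spin": 0},
    {"slide": [0.85,0,0.2],"gripper": 0,"spin": 0},
    {"slide": [0,0,0],"gripper": 0,"spin": 0},
  ],
)

```text
time_s: 25.75
tool_pos: [0.5131, 0.0893, 0.1206]
ee_rot: [-180.0, 0.0, 19.5]
force: [-0.7, 0.5, 0.5]
finger_gap: 0.0004
grip_force: 0.0
```

Run:
```python
from h import *
import pickle
S=status.state(); print(S['tool_pos'],S['ee_rot'],S['time_s'],S['force'])
q=[.542,.0579,.0044,np.radians(-70.45)]; c,si=np.cos(q[3]),np.sin(q[3])
d=S['tool_pos'][:2]-q[:2]; print('TCP box',(d[0]*c+d[1]*si).round(4),(-d[0]*si+d[1]*c).round(4),S['tool_pos'][2]-q[2])
B=lambda p:[p[0]*c-p[1]*si+q[0],p[0]*si+p[1]*c+q[1],p[2]+q[2]]
w=cam('wrist','w17.png'); t=cam('top','t17.png'); s=cam('scene','s17.png')
g=cv2.cvtColor(w['pixels'],cv2.COLOR_RGB2GRAY)
for a in range(30,121,10): r=np.radians(a); print(a,np.round(proj(w,B((-.04,-.041+.11*np.cos(r),.0575+.11*np.sin(r)))),1))
for r in range(60,250,7): print(r,''.join('%4d'%x for x in g[r,225:285:3]))
```

```text
[0.51309961 0.08931414 0.12055346] [-1.79989568e+02  2.13305715e-02  1.94725640e+01] 25.75 [-0.65253532  0.5290012   0.45390604]
TCP box -0.0393 -0.0167 0.11615346304018452
30 [253.  119.5]
40 [252.9 137. ]
50 [252.8 160.3]
60 [252.7 188.6]
70 [252.7 219.8]
80 [252.7 251.4]
90 [252.8 280.6]
100 [252.9 305. ]
110 [253.  323.4]
120 [253.1 335.2]
60  181 181 180 182 181 179 181 181 180 182 183 181 182 183 181 181 182 181 182 182
67  183 181 181 180 179 180 180 180 178 178 180 179 176 177 176 175 175 174 174 138
74  182 218 225 229 227 225 229 229 224 219 222 216 190 148 103  81  81  81  83  84
81  179 212 225 228 225 226 228 225 229 228 226 220 206 162 122  99  90  90  91  84
88  168 204 219 228 229 228 227 225 226 228 226 226 217 168 124 103  96  94  86  89
95  172 206 224 223 225 221 224 223 225 228 228 230 217 180 135 102  95  90  94  95
102  154 193 218 222 221 223 227 223 221 223 221 221 213 180 134 105  96  95  93  94
109  143 185 210 222 226 219 219 223 224 225 225 223 210 179 138 109 100  97  96 100
116  137 173 203 221 224 224 226 225 224 215 223 218 214 195 151 114 102  98  98
[... 919 characters left out ...]
  99 138 110 146 104
200  228 132 144 146 145 135 137 144 142 143 139 142 144 117 117 117 115 115 115 118
207  210 131 141 144 143 133 115 109 112 109 109 106 109 112 131 156 151 154 152 158
214  222 125 142 141 139 112 104 106 104 103 106 103 102  98 154 196 225 218 224 235
221  204 202 208 200 200 193  92  91  90 134 123  94  90  92 111 149 149 147 151 152
228  167 175 131  88  91  88  87  87  86  69  71  75  86  86  86  87  88  86 136 157
235  161 126  87  88  86  85  86  88  85  65  67  73  84  84  86  85  85  86  86 137
242  141  83  84  86  85  83  84  82  84  56  66  61  82  84  82  84  83  85  82  84
249   47  42  44  43  43  42  42  37  62  50  62  48  54  40  37  39  41  39  41  40
```

The wrist profile shows the bar's end at row 205 (u 241–264), so it is at about 65° and following the finger. I'll continue down along the arc.

>>> jog_arm(
  steps=[
    {"slide": [0.8,0,0.3],"gripper": 0,"spin": 0},
    {"slide": [0.8,0,0.3],"gripper": 0,"spin": 0},
    {"slide": [0.73,0,0.4],"gripper": 0,"spin": 0},
    {"slide": [0.73,0,0.4],"gripper": 0,"spin": 0},
    {"slide": [0.62,0,0.57],"gripper": 0,"spin": 0},
    {"slide": [0.62,0,0.57],"gripper": 0,"spin": 0},
    {"slide": [0.55,0,0.7],"gripper": 0,"spin": 0},
    {"slide": [0.55,0,0.7],"gripper": 0,"spin": 0},
    {"slide": [0.45,0,0.77],"gripper": 0,"spin": 0},
    {"slide": [0.45,0,0.77],"gripper": 0,"spin": 0},
    {"slide": [0.3,0,0.8],"gripper": 0,"spin": 0},
    {"slide": [0.3,0,0.7],"gripper": 0,"spin": 0},
    {"slide": [0,0,0],"gripper": 0,"spin": 0},
  ],
)

```text
time_s: 27.52
tool_pos: [0.5774, 0.1121, 0.0502]
ee_rot: [-180.0, 0.1, 19.5]
force: [0.1, -0.0, 0.1]
finger_gap: 0.0004
grip_force: 0.0
```

```bash
cat > bar.py <<'E'
from h import *
import sys
S=status.state(); print(S['tool_pos'],S['ee_rot'],S['time_s'],S['force'])
q=[.542,.0579,.0044,np.radians(-70.45)]; c,si=np.cos(q[3]),np.sin(q[3])
d=S['tool_pos'][:2]-q[:2]; print('TCP box',(d[0]*c+d[1]*si).round(4),(-d[0]*si+d[1]*c).round(4),S['tool_pos'][2]-q[2])
B=lambda p:[p[0]*c-p[1]*si+q[0],p[0]*si+p[1]*c+q[1],p[2]+q[2]]
w=cam('wrist',sys.argv[1]+'.png'); t=cam('top'); s=cam('scene')
g=cv2.cvtColor(w['pixels'],cv2.COLOR_RGB2GRAY)
for a in (0,5,10,20): r=np.radians(a); f=lambda k:[ -.04,-.041+.11*np.cos(r)-.0025*np.sin(r)*k,.0575+.11*np.sin(r)+.0025*k*np.cos(r)]; print(a,[np.round(proj(m,B(f(1))),1) for m in (w,t,s)])
print('catch',[np.round(proj(m,B((-.04,.041,.063))),1) for m in (w,t,s)])
a,b=map(int,sys.argv[2:4])
for r in range(a,b,3): print(r,''.join('%4d'%x for x in g[r,225:285:3]))
E
python3 bar.py w18 150 235
```

```text
[0.57739287 0.11213466 0.05022195] [-1.79980744e+02  7.12032953e-02  1.94652923e+01] 27.525 [ 0.09882706 -0.00290381  0.12467298]
TCP box -0.0393 0.0515 0.045821951633264184
0 [array([253. , 198.3]), array([143.8, 191.7]), array([200. , 266.4])]
5 [array([252.9, 203.4]), array([143.1, 191.6]), array([200. , 264.3])]
10 [array([252.7, 210.2]), array([142.4, 191.7]), array([200.2, 262.3])]
20 [array([252.5, 229.6]), array([141.3, 192.8]), array([201.4, 258.3])]
catch [array([253. , 236.5]), array([146.4, 200. ]), array([208.7, 266.4])]
150  231 231 231 231 232 232 233 229 226 228 231 227 216 185 148 115 107 102 100  99
153  230 233 231 230 232 233 231 229 229 232 231 229 221 191 154 123 108 104 104  99
156  226 232 232 229 229 233 231 231 232 229 228 228 222 196 158 125 108 103 100 100
159  221 230 231 232 233 231 232 231 230 227 226 230 226 198 157 126 110 104 100  98
162  221 230 233 233 234 231 231 229 232 231 229 230 228 200 158 127 112 105 104  99
165  224 229 231 231 231 229 230 232 230 233 235 231 229 199 160 131 111 102 100 101
168  225 230 230 230 227 228 227 226 232 234 236 2
[... 1204 characters left out ...]
 170 170 171 170 170
213  191 220 161 165 165 165  98 115 114 112 111 109 111 104 144 166 166 165 165 166
216  186 219 138 162 165 163  99 101 103 106 108 105 104 100 148 166 166 166 166 165
219  109 112 108 108 105 106  95 107 105 106 104 104 105  99 101 104 104 105 109 105
222  133 133 133 132 125 114  94  95  93  86  92  92  93  94  98 113 123 124 122 185
225  146 143 143 108  93  91  93  94  94  77  73  82  92  93  92  91  92 106 143 219
228  146 147 106  93  95  93  93  94  93  73  74  79  93  93  93  92  94  89 112 239
231  145 143  91  93  92  92  92  92  92  71  71  78  90  91  90  92  92  89  92 240
234  143 125  90  94  93  93  91  92  92  71  72  77  88  90  90  89  90  90  89 130
```

>>> jog_arm(
  steps=[
    {"slide": [0.3,0,0.4],"gripper": 0,"spin": 0},
    {"slide": [0.3,0,0.4],"gripper": 0,"spin": 0},
    {"slide": [0.1,0,0.3],"gripper": 0,"spin": 0},
    {"slide": [0,0,0.2],"gripper": 0,"spin": 0},
    {"slide": [0,0,0],"gripper": 0,"spin": 0},
  ],
)

```text
time_s: 28.3
tool_pos: [0.5842, 0.1144, 0.0378]
ee_rot: [-180.0, 0.0, 19.5]
force: [-0.6, 0.8, -0.1]
finger_gap: 0.0005
grip_force: 0.0
```

>>> jog_arm(
  steps=[
    {"slide": [0,0,0.2],"gripper": 0,"spin": 0},
    {"slide": [0,0,0],"gripper": 0,"spin": 0},
  ],
)

```text
time_s: 28.55
tool_pos: [0.5844, 0.1144, 0.036]
ee_rot: [-180.0, 0.0, 19.5]
force: [0.0, -0.5, 0.0]
finger_gap: 0.0004
grip_force: 0.0
```

>>> jog_arm(
  steps=[
    {"slide": [0,0,0.15],"gripper": 0,"spin": 0},
    {"slide": [0,0,0],"gripper": 0,"spin": 0},
  ],
)

```text
time_s: 28.8
tool_pos: [0.5843, 0.1144, 0.0344]
ee_rot: [-180.0, 0.0, 19.5]
force: [-0.1, -0.7, -0.1]
finger_gap: 0.0006
grip_force: 0.0
```

```bash
python3 bar.py w19 180 235
```

```text
[0.58433773 0.11441916 0.03444877] [-1.79997824e+02  1.07955002e-02  1.94591438e+01] 28.8 [-0.12729934 -0.69860458 -0.05553558]
TCP box -0.0391 0.0588 0.030048770514871204
0 [array([252.6, 215.9]), array([143.8, 191.7]), array([200. , 266.4])]
5 [array([252.5, 222.4]), array([143.1, 191.6]), array([200. , 264.3])]
10 [array([252.4, 230.7]), array([142.4, 191.7]), array([200.2, 262.3])]
20 [array([252.1, 254. ]), array([141.3, 192.8]), array([201.4, 258.3])]
catch [array([252.7, 256.4]), array([146.4, 200. ]), array([208.7, 266.4])]
180  228 231 230 229 229 229 228 228 234 236 236 235 231 209 172 141 116 102  98  99
183  229 227 229 227 229 230 228 230 234 233 233 235 227 210 179 140 113 104 100  99
186  226 226 226 228 229 231 228 227 229 230 230 231 223 204 179 140 110 105 100  95
189  226 226 226 226 229 232 230 227 227 227 227 228 223 209 175 136 115 106 100  99
192  222 228 230 228 227 230 228 227 230 230 226 224 221 210 183 143 117 104  99 101
195  220 229 231 228 229 228 227 227 230 231 230 229 223 208 185 141 121 104 103  99
198  217 225 233 230 225 226 229 228 231 230 230 228
[... 352 characters left out ...]
 159 124 107 102  98
213  221 225 223 224 225 228 230 228 228 231 226 229 223 214 193 163 127 108 102  97
216  218 226 228 226 224 227 228 228 229 233 232 232 229 221 201 163 129 107 100  98
219  215 225 223 226 231 230 105  96  96  99  98  95  96  92 204 167 130 110  96  99
222  216 228 146 177 200 180 100  98  97  96 105  96  95  93 102 136 124 113 108 107
225  214 226 186 116  98  97  96  98  96  80  75  85  93  94  94  93  95 114 166 166
228  205 223 118  96  95  97  96  95  97  77  78  81  93  94  91  94  92  90 124 166
231  212 173  95  96  96  93  93  94  94  73  74  78  93  93  89  90  93  92  92 165
234  205 166  93  97  94  97  94  93  94  75  73  80  92  90  89  89  91  90  90 149
```

>>> jog_arm(
  steps=[
    {"slide": [0,0,0.15],"gripper": 0,"spin": 0},
    {"slide": [0,0,0],"gripper": 0,"spin": 0},
  ],
)

```text
time_s: 29.2
tool_pos: [0.5843, 0.1144, 0.0329]
ee_rot: [-180.0, 0.0, 19.5]
force: [0.1, 0.8, -0.5]
finger_gap: 0.0004
grip_force: 0.0
```

>>> jog_arm(
  steps=[
    {"slide": [0,0,0.1],"gripper": 0,"spin": 0},
    {"slide": [0,0,0],"gripper": 0,"spin": 0},
  ],
)

```text
time_s: 29.45
tool_pos: [0.5844, 0.1145, 0.032]
ee_rot: [-180.0, 0.0, 19.5]
force: [0.1, -0.2, -0.3]
finger_gap: 0.0004
grip_force: 0.0
```

```bash
python3 bar.py w20 213 232
```

```text
[0.5843576  0.11446273 0.03195442] [-1.79995988e+02  9.03812393e-03  1.94611001e+01] 29.45 [ 0.10216891 -0.15375456 -0.31865795]
TCP box -0.0391 0.0588 0.027554422602300788
0 [array([252.6, 217.3]), array([143.8, 191.7]), array([200. , 266.4])]
5 [array([252.5, 223.9]), array([143.1, 191.6]), array([200. , 264.3])]
10 [array([252.3, 232.5]), array([142.4, 191.7]), array([200.2, 262.3])]
20 [array([252. , 256.4]), array([141.3, 192.8]), array([201.4, 258.3])]
catch [array([252.7, 258.3]), array([146.4, 200. ]), array([208.7, 266.4])]
213  223 225 224 226 225 229 229 228 229 230 225 228 222 213 198 165 130 108  99  97
216  222 227 225 224 223 227 232 173 175 181 231 230 227 219 197 163 129 108 102 101
219  217 226 225 225 228 230 101 102 101 102  99  95  98  90 206 168 133 108  97  97
222  218 225 226 230 233 209  97  97  96  98 103  96  97  93  99 155 135 108  98  92
225  218 228 189 116  95  96  94  96  96  78  78  84  93  96  93  90  91 122 174 174
228  213 223 119  95  97  94  95  95  94  77  76  82  94  93  92  91  91  93 124 166
231  209 173  95  96  96  95  97  94  93  75  76  79  91  92  92  91  92  90  90 165
```

>>> jog_arm(
  steps=[
    {"slide": [0,0,0.1],"gripper": 0,"spin": 0},
    {"slide": [0,0,0],"gripper": 0,"spin": 0},
  ],
)

```text
time_s: 29.85
tool_pos: [0.5844, 0.1144, 0.031]
ee_rot: [-180.0, 0.0, 19.5]
force: [-0.2, 0.1, 0.4]
finger_gap: 0.0004
grip_force: 0.0
```

>>> jog_arm(
  steps=[
    {"slide": [0,0,0.1],"gripper": 0,"spin": 0},
    {"slide": [0,0,0],"gripper": 0,"spin": 0},
  ],
)

```text
time_s: 30.1
tool_pos: [0.5844, 0.1144, 0.03]
ee_rot: [-180.0, 0.0, 19.5]
force: [1.1, -0.8, -0.5]
finger_gap: 0.0004
grip_force: 0.0
```

>>> jog_arm(
  steps=[
    {"slide": [0,0,0.1],"gripper": 0,"spin": 0},
    {"slide": [0,0,0],"gripper": 0,"spin": 0},
  ],
)

```text
time_s: 30.35
tool_pos: [0.5845, 0.1144, 0.0294]
ee_rot: [180.0, -0.0, 19.5]
force: [-0.9, -0.2, 3.6]
finger_gap: 0.0009
grip_force: 1.7
```

>>> jog_arm(
  steps=[
    {"slide": [0,0,0.1],"gripper": 0,"spin": 0},
    {"slide": [0,0,0],"gripper": 0,"spin": 0},
  ],
)

```text
time_s: 30.6
tool_pos: [0.5846, 0.1144, 0.0291]
ee_rot: [180.0, -0.0, 19.5]
force: [-4.8, -1.0, 9.2]
finger_gap: 0.0002
grip_force: 4.8
```

```bash
python3 bar.py w21 210 232
```

```text
[0.58459327 0.11444661 0.02910824] [ 1.79992275e+02 -1.32006032e-02  1.94661834e+01] 30.6 [-4.77170202 -0.96135656  9.19217444]
TCP box -0.039 0.0591 0.02470824165646597
0 [array([252.5, 219.2]), array([143.8, 191.7]), array([200. , 266.4])]
5 [array([252.3, 226. ]), array([143.1, 191.6]), array([200. , 264.3])]
10 [array([252.2, 234.9]), array([142.4, 191.7]), array([200.2, 262.3])]
20 [array([251.9, 259.4]), array([141.3, 192.8]), array([201.4, 258.3])]
catch [array([252.6, 260.7]), array([146.4, 200. ]), array([208.7, 266.4])]
210  218 228 229 232 230 232 230 229 227 223 227 224 219 214 198 156 124 106  99  98
213  222 225 227 230 229 230 229 229 230 228 225 227 221 212 198 165 127 106 100  96
216  226 227 224 224 226 228 230 230 230 234 230 231 226 216 196 165 131 111 100  98
219  221 226 227 226 226 229 105  97  98  97  98  94  93  94 201 168 131 110  98 101
222  222 225 225 228 232 205 101 100  98  96 105  95  95  95 100 154 136 111  96  97
225  221 229 149 108 100  96  97  98  96  78  77  85  94  93  91  91  93  97 134 135
228  218 229 121  97  94  96  94  94  93  77  78  81  94  94  92  92  91  91 126 166
231  210 169  93  96  96  93  94  94  95  76  77  81  93  95  92  90  92  89  88 165
```

>>> jog_arm(
  steps=[
    {"slide": [0,0,0.05],"gripper": 0,"spin": 0},
    {"slide": [0,0,0],"gripper": 0,"spin": 0},
    {"slide": [0,0,-0.5],"gripper": 0,"spin": 0},
    {"slide": [0,0,-2],"gripper": 0,"spin": 0},
    {"slide": [0,0,-4],"gripper": 0,"spin": 0},
    {"slide": [-3,0,-5],"gripper": 0,"spin": 0},
    {"slide": [-5,0,-5],"gripper": 0,"spin": 0},
    {"slide": [-5,0,-3],"gripper": 0,"spin": 0},
    {"slide": [-5,0,0],"gripper": 0,"spin": 0},
    {"slide": [0,0,0],"gripper": 0,"spin": 0},
    {"slide": [0,0,0],"gripper": 0,"spin": 0},
  ],
)

```text
time_s: 32.12
tool_pos: [0.4209, 0.0565, 0.2179]
ee_rot: [180.0, -0.1, 19.4]
force: [-0.3, 0.1, -0.1]
finger_gap: 0.0005
grip_force: 0.0
```

Run:
```python
from h import *
q=[.542,.0579,.0044,np.radians(-70.45)]; c,si=np.cos(q[3]),np.sin(q[3])
B=lambda p:[p[0]*c-p[1]*si+q[0],p[0]*si+p[1]*c+q[1],p[2]+q[2]]
w=cam('wrist','w22.png'); g=cv2.cvtColor(w['pixels'],cv2.COLOR_RGB2GRAY); S=status.state(); print(S['tool_pos'],S['time_s'])
for a in (0,3,6): r=np.radians(a); print(a,np.round(proj(w,B((-.04,-.041+.11*np.cos(r)-.0025*np.sin(r),.0575+.11*np.sin(r)+.0025*np.cos(r)))),1))
for n,p in dict(hinge=(-.04,-.041,.06),catch=(-.04,.041,.063),f1=(-.067,.048,.054),f2=(-.067,-.048,.054),f3=(.067,-.048,.054),f4=(.067,.048,.054),t1=(.047,-.006,.07),t2=(.029,.006,.07)).items(): print(n,np.round(proj(w,B(p)),1))
h=cv2.resize(w['pixels'][:200,150:400],(500,400)); 
u,v=proj(w,B((-.04,.069,.06))); u,v=int(u),int(v)
for r in range(max(v-16,0),v+60,2): print(r,''.join('%4d'%x for x in g[r,u-28:u+30:3]))
```

```text
[0.421065   0.05657332 0.21748496] 32.175
0 [253.4  13.4]
3 [253.4  11.9]
6 [253.3  10.6]
hinge [253.6 114.7]
catch [253.4  40.3]
f1 [230.3  35.6]
f2 [232.2 120.4]
f3 [338.6 120.3]
f4 [345.1  35.5]
t1 [328.2  83.4]
t2 [313.4  72.3]
0  179 179 177 179 180 181 179 182 199 208 204 197 160  96  68  67  68  63  66  64
2  133 153 190 205 222 228 227 231 227 221 221 208 159 101  71  70  70  71  72  75
4   84 131 196 223 230 228 227 230 226 219 223 207 166 108  77  77  75  78  78  77
6   89 135 195 227 227 227 228 229 225 222 227 216 169 110  86  82  79  80  79  78
8   95 136 193 225 229 227 231 228 224 227 228 222 173 118  87  85  82  80  80  77
10   93 134 192 221 230 227 228 228 228 228 226 221 178 123  89  83  81  80  78  79
12   93 129 189 217 228 227 227 229 229 226 224 223 183 125  88  83  82  78  77  81
14   93 129 179 213 229 229 228 229 204 205 204 206 173 123  91  87  79  81  77  74
16   93 130 180 218 229 231 230 229 213 204 207 202 174 126  95  88  78  80  79  80
18   90 127 182 220 227 228 226 225 234 239 239 240 179 129  93  82  83  83  84  80
20   91 128 185 221 226 227 223 2
[... 1534 characters left out ...]
 227 227 226 227 226 227 227
58  122 108 128 240 239 239 218 239 214 165 134 226 170 239 239 240 239 238 238 239
60  164 150 141 239 239 238 211 239 201 161 135 224 216 239 239 239 240 240 240 240
62  136 115 130 240 239 239 220 239 201 150 135 223 240 199 194 169 201 180 187 189
64  166 151 129 240 239 238 222 240 207 164 135 221 239 215 220 172 222 207 223 220
66  160 129 143 240 239 240 223 240 197 165 138 224 239 239 240 234 241 235 240 241
68  140 110 130 240 239 238 224 240 200 148 138 221 240 187 148 162 157 171 168 152
70  149 122 163 240 240 239 215 239 207 163 152 222 239 228 232 222 236 227 232 229
72  176 136 193 240 238 239 224 241 202 145 153 222 240 230 241 223 240 225 232 236
```

The bar's end is at row 13.5, against a predicted 13.4 when closed. It lies between the fork prongs, and the robot is clear. I'm handing in.

```bash
python3 -c "
from workcell import robot
print(robot.hand_in())"
```

```text
the job is handed in; nothing more can be done
None
```

I laid the grating plate teeth up in the pocket, finger tab at the end away from the bar, closed the bar into its catch, and handed the job in at about 32 s; my first grasp missed the tab without moving the plate.

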